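# Erect the folding crate and load the bottle

### The arm

A 6-joint arm with a two-finger parallel gripper is mounted at the origin on the work surface. World frame = base frame: x ahead of the robot, y to its left, z up, the work surface at z = 0. Lengths are in m, angles in rad, forces in N, time in s.
With the tool pointing down it reaches from about 0.325 to 0.9 m from the base axis. Payload 6.1 kg.
Tool frame: the origin (TCP) lies at the very end of the fingers, on their centre line; the grasp point (between the pads) lies 19 mm behind it (tcp_to_grasp is the z of the grasp point in the tool frame, in m); z points along the fingers, y is the line along which they close (so a half turn about z gives the same grasp; the last joint's range is limited). The gripper opens to 87 mm and grips with 3 to 60 N. Pads are 19 mm wide; open, the fingers measure 117 mm over their backs; the gripper's body (75 mm by 190 mm) begins 51 mm behind the grasp point.
Start: joints at [1.193, 0.22, 1.526, -0, 1.395, -0.126], TCP at [0.156, 0.605, 0.223] pointing down, gripper open.
Joint ranges: [-2.98, 2.98], [-0.91, 2.08], [0.09, 2.57], [-1.24, 4.39], [0.2, 2.65], [-2.68, 2.68]. Speed limits (rad/s): [2.57, 2.57, 3.01, 3.14, 3.14, 3.14].

### API

Orientations are given as a 3x3 rotation matrix whose columns are the frame's x, y, z axes.
In Python, from plant import sense, camera, hand_in, tcp_to_grasp gives the robot as it stands.
- The arm moves only by the tool play_rows, never from a script. Its argument "targets" is a list of rows, each an object with "travel": the shift along the tool's x, y, z in m, a list of three; "twist": the turn, a rotation vector about the tool's x, y, z in rad, a list of three; "gripper": the closure, from -1 (fully open) to 1 (shut). In form: [{"travel": [x, y, z], "twist": [rx, ry, rz], "gripper": gripper}, ...]. A call has 1 to 10 rows; each row is the pose to reach, as a shift and turn from the pose commanded when the call began, along the tool's axes at that moment; what a row does not reach only later rows make up. A row lasts 1/10 s, in which the tool goes at most 50 mm and 8.59 degrees, less where a joint would pass 70% of its speed; a pose out of reach is approached as far as the arm can. A call with a gripper value outside its range is refused whole. The fingers move at their own pace and stop on an object; "squeeze" is the grip in N (left out, the last holds). Time passes only in rows, so rows that repeat a pose let the fingers close. It gives the time, the measured TCP pose, the force, the opening and the grip force at its end, in the units of the state.
- sense(): the state, without advancing time (a new reading comes with each control period).
- camera(name): name is "scene" or "top"; returns a dict with "pixels" (480x640x3 uint8, blue, green, red), "fx", "fy", "cx", "cy" (pixels), "R" (3x3) and "t" (3): a world point X has camera coordinates R X + t. Camera axes: x right, y down, z forward; pixel columns grow to the right and rows downward; lengths in m; the calibration is good to about 2 mm. A picture is of the moment at which its call begins. There is no depth.
- hand_in(): hands the job in; it is judged then, once.
The state is a dict: "time": time; "qpos": joint angles; "qd": joint speeds; "joint_efforts": joint torques, N m; "tcp_pos": TCP position; "orientation": TCP orientation; "contact_force": force on the tool from outside, world axes, zero at the start; "torque": the same for the moment, N m; "opening": opening from 0.0 (shut) to 1.0 (fully open); "gripper_force": force on a finger pad.
Only numpy, scipy, OpenCV 4.12 (cv2) and the standard library are available. Lean on these libraries where they do the work, as an engineer would, in place of code of your own. Each camera call takes 0.05 s, during which the arm holds its last target. There are 200 camera calls.

### The job

Set up the folding crate for the stock bottle: raise its two long sides fully upright first, then the two ends, so that all four walls stand. Then stand the tall screw-capped bottle upright on the crate's floor, setting it down rather than dropping it, and leave the walls up and the other vessels where they are.

Things in the scene. Friction and masses are not known exactly. Their poses are not given: they have to be found in the camera images.
- crate: grey folding crate, loose, 1.4 kg, 232 mm (x) by 304 mm (y). Origin: centre of its underside, z up; +x points away from the robot, +y to its left, within 20 degrees. Floor top 8 mm up. Folded, the long sides lie on top, 36 mm between their rims; the ends lie under, 80 mm between theirs. Erected, rims 132 mm up, inside 208 x 280 mm; the ends fit between the sides, 6 mm clear each way
- side_far (a joint): far long side: grey wall panel 300 mm long, 8 mm thick. Reads 0 lying flat, folded inward over the crate's floor; 1.571 standing upright at its stop; swings up and outward. Hinge line along crate y at crate x = +108 mm, 42 mm above the crate's origin; 90 mm from hinge line to free edge. Stiff hinge (0.11 N m, about 1.3 N at the rim): stays at any angle. Starts at 0 to 0.2
- side_near (a joint): near long side: grey wall panel 300 mm long, 8 mm thick. Reads 0 lying flat, folded inward over the crate's floor; 1.571 standing upright at its stop; swings up and outward. Hinge line along crate y at crate x = -108 mm, 42 mm above the crate's origin; 90 mm from hinge line to free edge. Stiff hinge (0.11 N m, about 1.3 N at the rim): stays at any angle. Starts at 0 to 0.2
- end_left (a joint): left end: grey wall panel 196 mm long, 8 mm thick. Reads 0 lying flat, folded inward over the crate's floor; 1.571 standing upright at its stop; swings up and outward. Hinge line along crate x at crate y = +144 mm, 28 mm above the crate's origin; 104 mm from hinge line to free edge. Stiff hinge (0.11 N m, about 1.3 N at the rim): stays at any angle. Starts at 0
- end_right (a joint): right end: grey wall panel 196 mm long, 8 mm thick. Reads 0 lying flat, folded inward over the crate's floor; 1.571 standing upright at its stop; swings up and outward. Hinge line along crate x at crate y = -144 mm, 28 mm above the crate's origin; 104 mm from hinge line to free edge. Stiff hinge (0.11 N m, about 1.3 N at the rim): stays at any angle. Starts at 0
- side_far_rim (a point): middle of the rim bar along the free edge of side_far: centre of the bar's section (16 mm along the panel, 8 mm through it), 82 mm from the hinge line. Right below the bar, centred here, a hand hole 100 mm long and 32 mm wide: straddle the bar from above, one finger in the hole, and pinch its 16 mm; upright, pinch its 8 mm
- side_near_rim (a point): middle of the rim bar along the free edge of side_near: centre of the bar's section (16 mm along the panel, 8 mm through it), 82 mm from the hinge line. Right below the bar, centred here, a hand hole 100 mm long and 32 mm wide: straddle the bar from above, one finger in the hole, and pinch its 16 mm; upright, pinch its 8 mm
- end_left_rim (a point): middle of the rim bar along the free edge of end_left: centre of the bar's section (16 mm along the panel, 8 mm through it), 96 mm from the hinge line. Right below the bar, centred here, a hand hole 100 mm long and 32 mm wide: straddle the bar from above, one finger in the hole, and pinch its 16 mm; upright, pinch its 8 mm
- end_right_rim (a point): middle of the rim bar along the free edge of end_right: centre of the bar's section (16 mm along the panel, 8 mm through it), 96 mm from the hinge line. Right below the bar, centred here, a hand hole 100 mm long and 32 mm wide: straddle the bar from above, one finger in the hole, and pinch its 16 mm; upright, pinch its 8 mm
- bottle: the tall screw-capped amber bottle, 150 mm high, the tallest vessel on the bench: body 62 mm across up to 92 mm, sloping shoulder, neck 36 mm, screw cap 40 mm across from 122 to 150 mm. 0.28 to 0.56 kg, loose, standing. Origin: centre of its underside; z along its axis
- squat_jar: bystander: squat amber screw-top jar, 68 mm across, 74 mm high. Origin: centre of its underside
- flask: bystander: stoppered conical glass flask, 81 mm across its foot, 124 mm high. Origin: centre of its underside
- beaker: bystander: open steel beaker, 72 mm across, 85 mm high. Origin: centre of its underside
Not all that is in view belongs to the job. Leave any blue look-alike of the bottle alone.

How it is judged:
By the outcome, as a careful person would: the job done as asked, in the order asked, and still so for the second after the job is handed in, with the robot touching nothing.
It also fails if it takes over 72 s, if anything falls off the work surface, if the arm or the gripper's body presses on something with over 40 N, if the wrist force passes 120 N, or if a joint passes its speed limit or range.

## Working session

There is one attempt and no reset: what is moved stays moved. The work goes in short steps, Python scripts to look and compute and a tool call to move; the robot and the scene stay as the last step left them, time stands still between calls to the robot, and variables do not carry over. Pictures are saved under pics/ and viewed, at most 10 in all, crops included, and the job is handed in when it is done.

Besides the shell and the picture viewer there is one more tool, called after "Call:" in YAML: its name, and indented under it one key for each argument. play_rows: Moves the arm, as the interface text tells. Its arguments: {"type":"object","properties":{"targets":{"type":"array"},"squeeze":{"type":"number"}},"required":["targets"]}

```bash
ls; mkdir -p pics
python3 - <<'E'
from plant import sense,camera,tcp_to_grasp
import cv2
print(tcp_to_grasp, sense())
for n in("scene","top"):
    c=camera(n); cv2.imwrite(f"pics/{n}0.png",c["pixels"]); print(n,c["fx"],c["cx"],c["cy"],c["R"],c["t"])
E
```

```text
pics
-0.0187 {'time': 0.0, 'qpos': array([ 1.19288420e+00,  2.21239045e-01,  1.52762166e+00, -4.09068728e-05,
        1.39470272e+00, -1.26113997e-01]), 'qd': array([7.38251601e-05, 1.05605779e-03, 1.38623833e-03, 6.74262909e-04,
       1.19706110e-03, 6.77843740e-04]), 'joint_efforts': array([ 1.42752556e-04, -4.94626808e+01, -3.87365448e+01,  6.97046472e-02,
        5.76560805e-02, -2.08015836e-04]), 'tcp_pos': array([0.15550731, 0.60469406, 0.22142368]), 'orientation': array([[-9.68467715e-01,  2.49138134e-01, -6.89745921e-04],
       [ 2.49139002e-01,  9.68465977e-01, -1.84657254e-03],
       [ 2.07943819e-04, -1.96018850e-03, -9.99998057e-01]]), 'contact_force': array([-0.14359534,  0.08818117, -0.20884069]), 'torque': array([ 0.01449727,  0.03945007, -0.04058114]), 'gripper_force': 0.0, 'opening': 0.9996643960943282}
scene 445.31015398025687 318.9614682414568 247.85323340255067 [[-0.22634538  0.97401636  0.00773876]
 [ 0.78169233  0.18638114 -0.59516315]
 [-0.581141   -0.1286631  -0.80356763]] [ 0.12179551 -0.40334015  1.40572067]
top 484.66052006967175 322.1229518592731 239.1982702131316 [[ 1.21991190e-02 -9.99918844e-01  3.67235470e-03]
 [-9.74455565e-01 -1.27119477e-02 -2.24220335e-01]
 [ 2.24248821e-01 -8.43255918e-04 -9.74531557e-01]] [-0.01698436  0.5911324   0.95869024]
```

View pics/scene0.png

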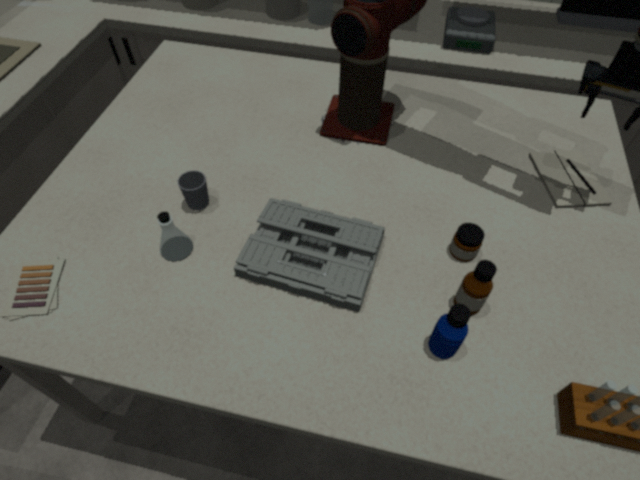

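View pics/top0.png

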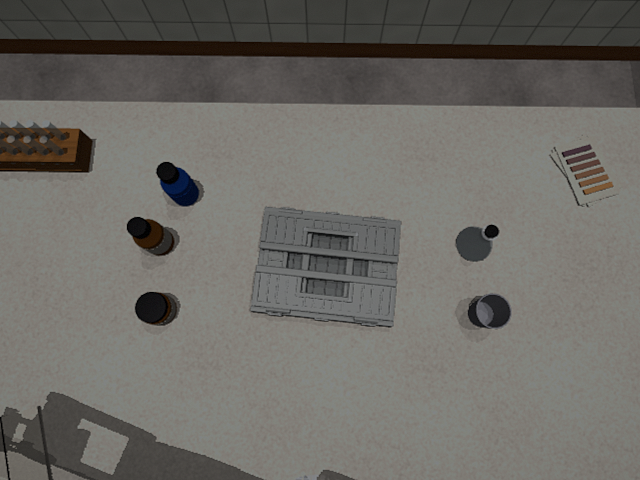

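Scene view: the crate is around (312,250) and the amber bottle with a black cap at (473,290). The squat jar is at (467,242), the blue look-alike at (449,333), the beaker at (195,190) and the flask at (173,237). In the top view the bottle cap is at (138,227), the jar at (153,307), the blue one at (170,180), and the crate corners are near (264,208), (400,220), (392,325) and (250,312).

Bottle candidates are amber tall (473,290), amber squat (467,242) and blue (449,333). The tall amber one fits; I'll confirm it in an enlarged crop.

```bash
cat > h.py <<'E'
import numpy as np, cv2
from plant import sense,camera
def ray(c,uv):
    d=c["R"].T@np.array([(uv[0]-c["cx"])/c["fx"],(uv[1]-c["cy"])/c["fy"],1.]); return -c["R"].T@c["t"],d
def onz(c,uv,z):
    o,d=ray(c,uv); return o+d*(z-o[2])/d[2]
def tri(c1,p1,c2,p2):
    o1,d1=ray(c1,p1);o2,d2=ray(c2,p2)
    s=np.linalg.lstsq(np.c_[d1,-d2],o2-o1,rcond=None)[0]
    a=o1+s[0]*d1;b=o2+s[1]*d2; return (a+b)/2,np.linalg.norm(a-b)
def proj(c,X):
    X=np.asarray(X,float);x=X@c["R"].T+c["t"]; return np.c_[c["cx"]+c["fx"]*x[:,0]/x[:,2],c["cy"]+c["fy"]*x[:,1]/x[:,2]]
E
python3 - <<'E'
import cv2,numpy as np
t=cv2.imread("pics/top0.png");s=cv2.imread("pics/scene0.png")
a=cv2.resize(t[195:335,240:410],None,fx=3.5,fy=3.5,interpolation=cv2.INTER_CUBIC)
b=cv2.resize(s[215:365,415:500],(85*2,300),interpolation=cv2.INTER_CUBIC)
im=np.zeros((600,800,3),np.uint8);im[:a.shape[0],:a.shape[1]]=a;im[:300,600:770]=b
im=cv2.convertScaleAbs(im,alpha=1.5)
cv2.imwrite("pics/crop0.png",im)
E
```

```text
(no output)
```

View pics/crop0.png

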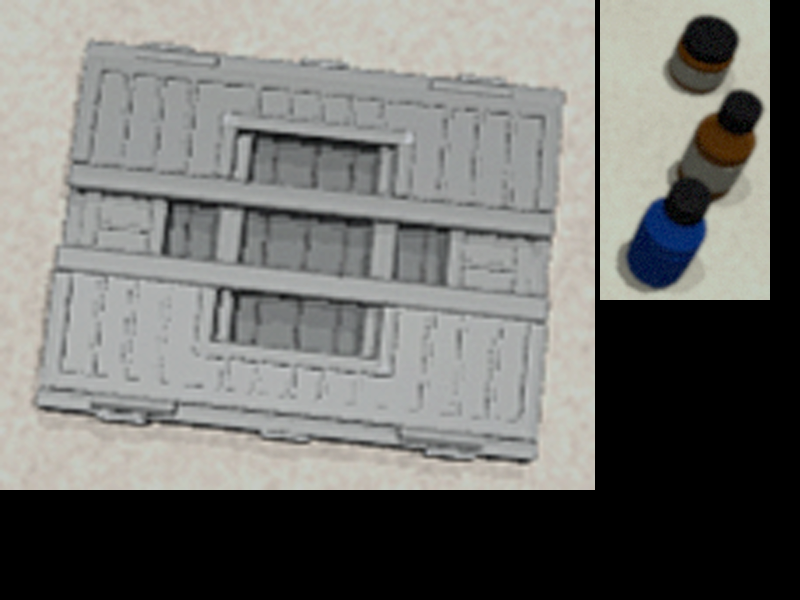

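The crop confirms the middle vessel (amber, black cap, scene (473,290)) is the tall bottle. The rim bars show in the top crop from (72,178) to (552,222) for the far one and (58,258) to (545,310) for the near one. I need the same points in the scene view.

Run:
```python
from h import *
s=cv2.imread("pics/scene0.png")
im=cv2.resize(s[190:315,225:395],(800,588),interpolation=cv2.INTER_CUBIC)
cv2.imwrite("pics/crop1.png",cv2.convertScaleAbs(im,alpha=1.5))
for n in("top","scene"):
    c=camera(n); print(n, -c["R"].T@c["t"])
    hsv=cv2.cvtColor(c["pixels"],cv2.COLOR_BGR2HSV); 
    x0,x1,y0,y1=(235,415,190,340) if n=="top" else (225,395,190,315)
    b=c["pixels"].astype(int); print(b[260,365] if n=="top" else b[250,280], b[y0+3,x0+3])
    # table is warm (r-b large), crate neutral
    m=np.zeros((480,640),np.uint8); m[y0:y1,x0:x1]=((b[...,2]-b[...,0])[y0:y1,x0:x1]<6)*255
    m=cv2.morphologyEx(cv2.medianBlur(m,5),cv2.MORPH_OPEN,np.ones((5,5),np.uint8))
    k=max(cv2.findContours(m,0,1)[0],key=cv2.contourArea)
    print(cv2.contourArea(k),cv2.minAreaRect(k),cv2.approxPolyDP(cv2.convexHull(k),5,True).squeeze().tolist())
    # dark caps / colours
    for nm,mk in(("dark",hsv[...,2]<45),("amber",(hsv[...,0]<20)&(hsv[...,1]>150)&(hsv[...,2]>50)),("blue",(hsv[...,0]>100)&(hsv[...,0]<130)&(hsv[...,1]>150))):
        N,_,st,ce=cv2.connectedComponentsWithStats(mk.astype(np.uint8))
        print(nm,[(st[i].tolist(),ce[i].round(1).tolist()) for i in range(1,N) if 60<st[i][4]<1500])
```

```text
top [ 0.3612543  -0.00866012  1.06688017]
[13 13 12] [128 134 131]
14940.5 ((327.17071533203125, 265.4634094238281), (143.78184509277344, 110.65238952636719), 6.340191841125488) [[264, 209], [311, 208], [400, 221], [393, 324], [252, 311]]
dark [([0, 130, 93, 42, 1152], [58.1, 160.0]), ([157, 162, 23, 23, 387], [167.6, 172.8]), ([169, 177, 30, 29, 381], [187.2, 194.7]), ([127, 217, 28, 23, 442], [139.4, 227.9]), ([141, 220, 33, 36, 326], [161.2, 242.7]), ([484, 225, 15, 13, 141], [491.1, 231.0]), ([308, 232, 45, 7, 117], [329.4, 235.1]), ([309, 254, 38, 6, 93], [328.1, 256.5]), ([135, 292, 42, 33, 979], [154.3, 307.8]), ([481, 295, 29, 32, 532], [497.4, 309.7]), ([468, 299, 18, 28, 188], [473.9, 314.6]), ([38, 406, 15, 74, 179], [44.7, 446.7]), ([0, 417, 10, 63, 108], [4.0, 445.1])]
amber [([0, 129, 80, 33, 1005], [50.1, 150.3])]
blue [([161, 167, 37, 39, 798], [181.4, 188.9])]
scene [1.15977767 0.13740855 0.88859589]
[100 104 100] [119 130 130]
10932.0 ((308.5400085449219, 250.8643341064453), (133.9886016845703, 90.58003234863281), 16.42930030822754) [[270, 199], [383, 228], [358, 31
[... 278 characters left out ...]
, ([183, 184, 25, 26, 401], [196.8, 198.0]), ([158, 213, 11, 9, 81], [163.5, 217.0]), ([301, 220, 37, 15, 239], [320.0, 227.4]), ([262, 224, 66, 27, 308], [294.1, 237.3]), ([454, 224, 29, 28, 601], [468.4, 236.9]), ([332, 243, 41, 14, 199], [347.9, 250.1]), ([287, 251, 35, 17, 139], [303.9, 260.6]), ([473, 261, 23, 24, 391], [483.8, 272.1]), ([236, 270, 123, 41, 603], [297.1, 290.6]), ([462, 281, 26, 18, 132], [471.9, 292.5]), ([447, 299, 30, 29, 487], [458.8, 314.7]), ([429, 330, 30, 29, 410], [441.0, 346.0]), ([558, 384, 82, 67, 1430], [588.0, 425.4])]
amber [([329, 98, 9, 13, 71], [333.7, 104.3]), ([465, 273, 27, 21, 164], [478.0, 286.3])]
blue [([429, 315, 38, 43, 1008], [446.4, 337.8])]
```

View pics/crop1.png

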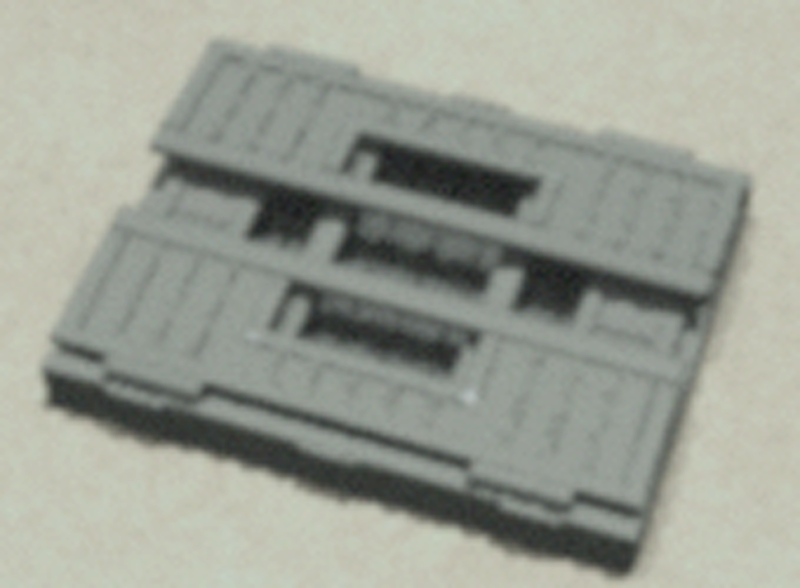

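Run:
```python
from h import *
T=camera("top");S=camera("scene")
t=lambda x,y:(240+x/3.5-.0,195+y/3.5); s=lambda x,y:(225+x/4.706,190+y/4.704)
P={}
for n,a,b in(("far+",t(70,188),s(690,385)),("far-",t(551,236),s(125,207)),("near+",t(58,247),s(708,297)),("near-",t(547,296),s(155,148)),
 ("cFar-",t(565,92),s(48,372)),("cFar+",t(90,42),s(640,535)),("cNear+",t(40,392),s(748,175)),("cNear-",t(535,440),s(210,45)),
 ("cap",(139.4,227.9),(483.8,272.1)),("bluecap",(167.6,172.8),(458.8,314.7)),("jarcap",(154.3,307.8),(468.4,236.9)),("stopper",(491,231),(163.5,217))):
    p,e=tri(T,a,S,b);P[n]=p;print(n,p.round(4),round(e,4))
for a,b in(("far+","far-"),("near+","near-"),("far+","near+"),("far-","near-"),("cFar+","cFar-"),("cNear+","cNear-"),("cNear+","cFar+"),("cNear-","cFar-")):
    d=P[a]-P[b];print(a,b,np.linalg.norm(d).round(4),np.degrees(np.arctan2(d[1],d[0])).round(2))
print(np.mean([P[k] for k in P if k[0]=="c" and k[1] in "FN"],0), np.mean([P[k] for k in("far+","far-","near+","near-")],0))
# crate outline on z=.046
print([onz(T,u,.04).round(4)[:2] for u in((264,209),(400,221),(393,324),(252,311))])
```

```text
far+ [0.5768 0.1301 0.0273] 0.0077
far- [ 0.5468 -0.1684  0.0445] 0.0062
near+ [0.5361 0.1319 0.047 ] 0.005
near- [ 0.5091 -0.1642  0.049 ] 0.0067
cFar- [ 0.6422 -0.1805  0.0276] 0.0094
cFar+ [0.6698 0.1205 0.0349] 0.0081
cNear+ [0.4487 0.1401 0.0407] 0.0054
cNear- [ 0.4241 -0.1587  0.0391] 0.0025
cap [0.5948 0.3557 0.1316] 0.0031
bluecap [0.7093 0.3081 0.1375] 0.0046
jarcap [0.4435 0.3397 0.0546] 0.006
stopper [ 0.6003 -0.3485  0.1192] 0.0027
far+ far- 0.3005 84.26
near+ near- 0.2974 84.79
far+ near+ 0.0453 -2.65
far- near- 0.0382 -6.39
cFar+ cFar- 0.3023 84.76
cNear+ cNear- 0.2998 85.29
cNear+ cFar+ 0.222 174.93
cNear- cFar- 0.2195 174.3
[ 0.5462273  -0.01966855  0.03557091] [ 0.54219985 -0.01764167  0.04196848]
[array([0.6642, 0.1194]), array([ 0.6408, -0.1799]), array([ 0.4175, -0.16  ]), array([0.4408, 0.1359])]
```

```bash
cat >> h.py <<'E'
def crate(cx,cy,yaw):
    c,s=np.cos(yaw),np.sin(yaw); R=np.array([[c,-s,0],[s,c,0],[0,0,1]])
    return lambda p:(R@np.asarray(p,float).T).T+[cx,cy,0]
E
python3 - <<'E'
from h import *
T=camera("top");S=camera("scene")
t=lambda x,y:(240+x/3.5-.36,195+y/3.5-.36); s=lambda x,y:(225+x/4.706-.4,190+y/4.704-.4)
TT=dict(fp=t(70,188),fm=t(551,236),np_=t(58,247),nm=t(547,296))
SS=dict(fp=s(690,385),fm=s(125,207),np_=s(708,297),nm=s(155,148))
Q=[onz(T,TT[k],.046) for k in TT];print(np.round(Q,4))
Q2=[onz(S,SS[k],.046) for k in SS];print(np.round(Q2,4))
for q in(Q,Q2):
    q=np.array(q);print(q.mean(0), "gap",(q[0]-q[2]),(q[1]-q[3]))
E
```

```text
[[ 0.5742  0.1246  0.046 ]
 [ 0.5481 -0.1705  0.046 ]
 [ 0.5374  0.1304  0.046 ]
 [ 0.5111 -0.1672  0.046 ]]
[[ 0.5878  0.1329  0.046 ]
 [ 0.5467 -0.166   0.046 ]
 [ 0.5338  0.1333  0.046 ]
 [ 0.5056 -0.1631  0.046 ]]
[ 0.54267912 -0.02067671  0.046     ] gap [ 0.03683134 -0.00580224  0.        ] [ 0.03697742 -0.00325738  0.        ]
[ 0.54346576 -0.01573807  0.046     ] gap [ 0.05394446 -0.00041817  0.        ] [ 4.11364364e-02 -2.86898142e-03 -1.11022302e-16]
```

```bash
cat >> h.py <<'E'
from scipy.spatial.transform import Rotation as Ro
YAW=-.089; C=crate(.543,-.0185,YAW)
def down(yaw): # tool x = crate y, tool y = crate x
    c,s=np.cos(yaw),np.sin(yaw); return np.array([[-s,c,0],[c,s,0],[0,0,-1.]])
def go(pos,R=None,st=None):
    st=st or sense(); M=st["orientation"]; R=M if R is None else R
    tr=M.T@(np.asarray(pos)-st["tcp_pos"]); tw=Ro.from_matrix(M.T@R).as_rotvec()
    print("travel",tr.round(4).tolist(),"twist",tw.round(4).tolist())
E
python3 - <<'E'
from h import *
p=C([.026,0,0]);print(p)
go([p[0],p[1],.2],down(YAW))
E
```

```text
[ 0.56889709 -0.02081095  0.        ]
travel [-0.5561, -0.5034, 0.0225] twist [-0.0002, 0.0002, 1.408]
```

Call:
play_rows:
  targets:
    - {"travel":[-0.55,-0.5,0.02],"twist":[0,0,1.408],"gripper":-1}
    - {"travel":[-0.556,-0.503,0.0225],"twist":[0,0,1.408],"gripper":0.2}
    - {"travel":[-0.556,-0.503,0.0225],"twist":[0,0,1.408],"gripper":0.2}
    - {"travel":[-0.556,-0.503,0.0225],"twist":[0,0,1.408],"gripper":0.2}
    - {"travel":[-0.556,-0.503,0.0225],"twist":[0,0,1.408],"gripper":0.2}
    - {"travel":[-0.556,-0.503,0.0225],"twist":[0,0,1.408],"gripper":0.2}
    - {"travel":[-0.556,-0.503,0.0225],"twist":[0,0,1.408],"gripper":0.2}
    - {"travel":[-0.556,-0.503,0.0225],"twist":[0,0,1.408],"gripper":0.2}
    - {"travel":[-0.556,-0.503,0.0225],"twist":[0,0,1.408],"gripper":0.2}
    - {"travel":[-0.556,-0.503,0.0225],"twist":[0,0,1.408],"gripper":0.2}

```text
time: 1.4
tcp_pos: [0.432, 0.1864, 0.208]
orientation: [[0.094, 0.996, 0.001], [0.996, -0.094, 0.0], [0.001, 0.001, -1.0]]
contact_force: [0.7, 0.4, 0.8]
opening: 0.407
gripper_force: 0.0
```

Run:
```python
from h import *
print(sense()["opening"]*87,sense()["tcp_pos"])
p=C([.026,0,0])
go([p[0],p[1],.12],down(YAW))
```

```text
35.44698943537323 [0.431967   0.18640944 0.20801835]
travel [-0.1935, 0.1557, 0.0881] twist [0.0012, -0.0005, -0.0049]
```

Call:
play_rows:
  targets:
    - {"travel":[-0.1935,0.156,0.088],"twist":[0,0,-0.005],"gripper":0.2}
    - {"travel":[-0.1935,0.156,0.088],"twist":[0,0,-0.005],"gripper":0.2}
    - {"travel":[-0.1935,0.156,0.088],"twist":[0,0,-0.005],"gripper":0.2}
    - {"travel":[-0.1935,0.156,0.088],"twist":[0,0,-0.005],"gripper":0.2}
    - {"travel":[-0.1935,0.156,0.088],"twist":[0,0,-0.005],"gripper":0.2}
    - {"travel":[-0.1935,0.156,0.088],"twist":[0,0,-0.005],"gripper":0.2}
    - {"travel":[-0.1935,0.156,0.088],"twist":[0,0,-0.005],"gripper":0.2}
    - {"travel":[-0.1935,0.156,0.088],"twist":[0,0,-0.005],"gripper":0.2}

```text
time: 2.2
tcp_pos: [0.5688, -0.0176, 0.1197]
orientation: [[0.084, 0.996, -0.001], [0.996, -0.084, 0.001], [0.001, -0.001, -1.0]]
contact_force: [-1.7, 0.5, -0.2]
opening: 0.404
gripper_force: 0.0
```

Run:
```python
from h import *
p=C([.026,0,0])
print(sense()["tcp_pos"],sense()["qpos"])
go([p[0],p[1],.025],down(YAW))
```

```text
[ 0.56882409 -0.01763692  0.11974827] [-1.69883792e-01  1.84320609e-01  1.76954974e+00  5.87647818e-04
  1.18841438e+00 -8.59506463e-02]
travel [-0.0032, 0.0004, 0.0947] twist [-0.0006, -0.0006, 0.0048]
```

Call:
play_rows:
  targets:
    - {"travel":[-0.003,0,0.03],"twist":[0,0,0.005],"gripper":0.2}
    - {"travel":[-0.003,0,0.05],"twist":[0,0,0.005],"gripper":0.2}
    - {"travel":[-0.003,0,0.065],"twist":[0,0,0.005],"gripper":0.2}
    - {"travel":[-0.003,0,0.08],"twist":[0,0,0.005],"gripper":0.2}
    - {"travel":[-0.003,0,0.092],"twist":[0,0,0.005],"gripper":0.2}
    - {"travel":[-0.003,0,0.092],"twist":[0,0,0.005],"gripper":0.2}

```text
time: 2.8
tcp_pos: [0.5677, -0.0207, 0.026]
orientation: [[0.088, 0.996, -0.003], [0.996, -0.088, 0.001], [0.0, -0.003, -1.0]]
contact_force: [0.2, 0.5, -1.0]
opening: 0.403
gripper_force: 0.0
```

Run:
```python
from h import *
c=camera("top"); cv2.imwrite("pics/t2.png",cv2.resize(c["pixels"][180:350,230:430],(800,600)))
c=camera("scene"); a=cv2.resize(c["pixels"][160:320,220:400],(675,600))
cv2.imwrite("pics/s2.png",cv2.convertScaleAbs(a,alpha=1.5)); print(sense()["contact_force"],sense()["tcp_pos"])
```

```text
[ 0.47039973  0.084898   -0.14669068] [ 0.56919369 -0.02122014  0.02780853]
```

View pics/s2.png

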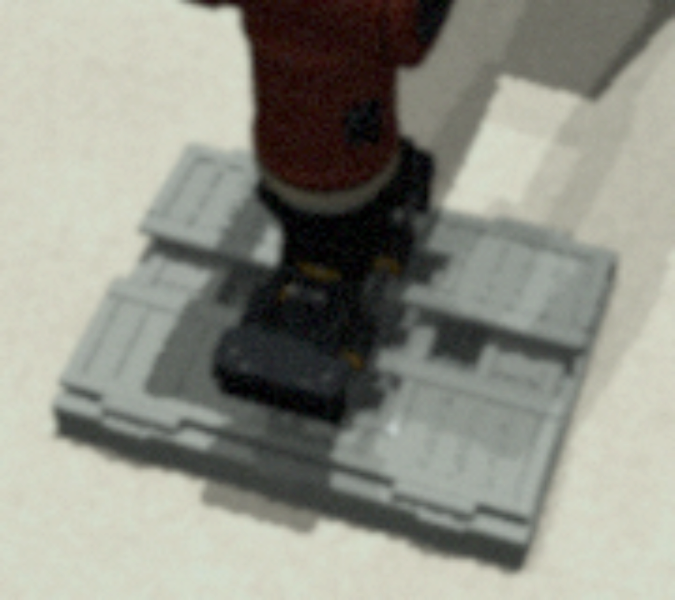

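The fingers straddle the far bar at the crate's middle (crop (290,370)) with no contact force. Next I close and check that the opening is about 16 mm.

Call:
play_rows:
  targets:
    - {"travel":[0,0,0],"twist":[0,0,0],"gripper":1}
    - {"travel":[0,0,0],"twist":[0,0,0],"gripper":1}
    - {"travel":[0,0,0],"twist":[0,0,0],"gripper":1}
    - {"travel":[0,0,0],"twist":[0,0,0],"gripper":1}
  squeeze: 15

```text
time: 3.3
tcp_pos: [0.5689, -0.0215, 0.0278]
orientation: [[0.089, 0.996, -0.0], [0.996, -0.089, -0.0], [-0.0, -0.0, -1.0]]
contact_force: [-0.6, -1.2, 0.6]
opening: 0.181
gripper_force: 15.0
```

```bash
cat >> h.py <<'E'
def arc(sign,n,dth,hx,st=None,hz=.042,grow=False):
    """sign=+1: side at +x (far) ; rotates about tool x by +sign*theta about hinge line; assumes tool y = crate x"""
    st=st or sense(); M=st["orientation"]; p=st["tcp_pos"]
    h=C([hx,0,hz]); ax=M[:,0]*sign
    for i in range(1,n+1):
        R=Ro.from_rotvec(ax*dth*i).as_matrix()
        r=p-h; r=r-0
        tr=M.T@(R@(p-h)-(p-h)); print("travel",tr.round(4).tolist(),"twist",[round(sign*dth*i,3),0,0])
E
python3 - <<'E'
from h import *
print(sense()["opening"]*87,sense()["tcp_pos"],sense()["contact_force"])
arc(1,10,.1,.108)
E
```

```text
15.75588472415192 [ 0.56888853 -0.02148617  0.0278324 ] [-0.58223363 -1.23498709  0.57561448]
travel [0.0, -0.001, -0.0083] twist [0.1, 0, 0]
travel [-0.0, -0.0012, -0.0166] twist [0.2, 0, 0]
travel [-0.0, -0.0005, -0.0249] twist [0.3, 0, 0]
travel [0.0, 0.0009, -0.033] twist [0.4, 0, 0]
travel [0.0, 0.0032, -0.041] twist [0.5, 0, 0]
travel [-0.0, 0.0063, -0.0487] twist [0.6, 0, 0]
travel [0.0, 0.0101, -0.0561] twist [0.7, 0, 0]
travel [-0.0, 0.0147, -0.0631] twist [0.8, 0, 0]
travel [-0.0, 0.0199, -0.0696] twist [0.9, 0, 0]
travel [-0.0, 0.0257, -0.0755] twist [1.0, 0, 0]
```

Call:
play_rows:
  targets:
    - {"travel":[0,-0.001,-0.0083],"twist":[0.1,0,0],"gripper":1}
    - {"travel":[0,-0.0012,-0.0166],"twist":[0.2,0,0],"gripper":1}
    - {"travel":[0,-0.0005,-0.0249],"twist":[0.3,0,0],"gripper":1}
    - {"travel":[0,0.001,-0.033],"twist":[0.4,0,0],"gripper":1}
    - {"travel":[0,0.0032,-0.041],"twist":[0.5,0,0],"gripper":1}

```text
time: 3.8
tcp_pos: [0.5704, -0.0213, 0.0688]
orientation: [[0.089, 0.87, -0.485], [0.996, -0.078, 0.044], [0.0, -0.487, -0.873]]
contact_force: [-4.9, 0.7, -0.7]
opening: 0.181
gripper_force: 15.0
```

Run:
```python
from h import *
s=sense();print(s["opening"]*87,s["tcp_pos"],s["contact_force"],s["qpos"],np.arctan2(s["orientation"][0,2],-s["orientation"][2,2]))
arc(1,5,.1,.108)
```

```text
15.782444395302663 [ 0.57035352 -0.02128771  0.06875507] [-4.9029465   0.7160907  -0.70724163] [-0.15591619  0.66109438  1.32298071 -0.03243265  1.6652125  -0.0615378 ] -0.5069730528758619
travel [0.0, -0.0012, -0.0084] twist [0.1, 0, 0]
travel [0.0, -0.0015, -0.0169] twist [0.2, 0, 0]
travel [-0.0, -0.001, -0.0253] twist [0.3, 0, 0]
travel [0.0, 0.0004, -0.0337] twist [0.4, 0, 0]
travel [-0.0, 0.0026, -0.0419] twist [0.5, 0, 0]
```

Call:
play_rows:
  targets:
    - {"travel":[0,-0.001,-0.0084],"twist":[0.1,0,0],"gripper":1}
    - {"travel":[0,-0.0015,-0.0169],"twist":[0.2,0,0],"gripper":1}
    - {"travel":[0,-0.001,-0.0253],"twist":[0.3,0,0],"gripper":1}
    - {"travel":[0,0.0004,-0.0337],"twist":[0.4,0,0],"gripper":1}
    - {"travel":[0,0.0026,-0.042],"twist":[0.5,0,0],"gripper":1}

```text
time: 4.3
tcp_pos: [0.5943, -0.0235, 0.1043]
orientation: [[0.089, 0.534, -0.841], [0.996, -0.048, 0.075], [0.0, -0.844, -0.536]]
contact_force: [-2.8, -0.8, -4.2]
opening: 0.181
gripper_force: 15.0
```

Run:
```python
from h import *
s=sense();print(s["opening"]*87,s["tcp_pos"],s["contact_force"],s["qpos"],np.arctan2(s["orientation"][0,2],-s["orientation"][2,2]))
arc(1,5,.1,.108)
```

```text
15.72854617282103 [ 0.59428406 -0.02354915  0.10425436] [-2.79073637 -0.82792412 -4.22791431] [-0.14487154  1.11482716  0.74139092 -0.06247464  2.28905744 -0.07112892] -1.003550736462615
travel [0.0, -0.001, -0.0083] twist [0.1, 0, 0]
travel [-0.0, -0.0012, -0.0167] twist [0.2, 0, 0]
travel [0.0, -0.0005, -0.0251] twist [0.3, 0, 0]
travel [-0.0, 0.001, -0.0334] twist [0.4, 0, 0]
travel [0.0, 0.0033, -0.0415] twist [0.5, 0, 0]
```

Call:
play_rows:
  targets:
    - {"travel":[0,-0.001,-0.0083],"twist":[0.1,0,0],"gripper":1}
    - {"travel":[0,-0.0012,-0.0167],"twist":[0.2,0,0],"gripper":1}
    - {"travel":[0,-0.0012,-0.0167],"twist":[0.2,0,0],"gripper":0.2}
    - {"travel":[0,-0.0012,-0.0167],"twist":[0.2,0,0],"gripper":0.2}
    - {"travel":[0,-0.0012,-0.0167],"twist":[0.2,0,0],"gripper":0.2}
    - {"travel":[0,-0.0012,-0.035],"twist":[0.2,0,0],"gripper":0.2}
    - {"travel":[0,-0.0012,-0.055],"twist":[0.2,0,0],"gripper":0.2}
    - {"travel":[0,-0.0012,-0.075],"twist":[0.2,0,0],"gripper":0.2}
    - {"travel":[0,-0.0012,-0.085],"twist":[0.2,0,0],"gripper":0.2}

```text
time: 5.2
tcp_pos: [0.6329, -0.0289, 0.1475]
orientation: [[0.088, 0.388, -0.917], [0.996, -0.035, 0.081], [-0.0, -0.921, -0.39]]
contact_force: [-0.4, 0.1, 1.5]
opening: 0.399
gripper_force: 0.0
```

Run:
```python
from h import *
s=sense();print(s["opening"]*87,s["tcp_pos"],s["contact_force"],s["qpos"],np.arctan2(s["orientation"][0,2],-s["orientation"][2,2]))
go([.68,-.03,.24],down(YAW))
p=C([0.03,0,.2]); print(p)
```

```text
34.67968958847514 [ 0.63293248 -0.02888654  0.14748427] [-0.39291881  0.05297982  1.47228057] [-0.1427167   1.39367891  0.26931252 -0.10560234  2.64622646 -0.11375072] -1.1690878487128118
travel [0.003, -0.0669, -0.0793] twist [-1.1705, 0.0007, 0.0002]
[ 0.57288126 -0.02116648  0.2       ]
```

Call:
play_rows:
  targets:
    - {"travel":[0.001,-0.04,-0.035],"twist":[0,0,0],"gripper":0.2}
    - {"travel":[0.003,-0.067,-0.079],"twist":[0,0,0],"gripper":1}
    - {"travel":[0.003,-0.067,-0.079],"twist":[-1.17,0,0],"gripper":1}
    - {"travel":[0.003,-0.067,-0.079],"twist":[-1.17,0,0],"gripper":1}
    - {"travel":[0.003,-0.067,-0.079],"twist":[-1.17,0,0],"gripper":1}
    - {"travel":[0.003,-0.067,-0.079],"twist":[-1.17,0,0],"gripper":1}
    - {"travel":[0.003,-0.067,-0.079],"twist":[-1.17,0,0],"gripper":1}
    - {"travel":[0.003,-0.067,-0.079],"twist":[-1.17,0,0],"gripper":1}
    - {"travel":[0.003,-0.067,-0.079],"twist":[-1.17,0,0],"gripper":1}
    - {"travel":[0.003,-0.067,-0.079],"twist":[-1.17,0,0],"gripper":1}

```text
time: 6.2
tcp_pos: [0.6785, -0.0296, 0.2403]
orientation: [[0.089, 0.996, 0.005], [0.996, -0.089, -0.001], [-0.0, 0.005, -1.0]]
contact_force: [0.5, -0.3, 0.5]
opening: 0.004
gripper_force: 0.0
```

Run:
```python
from h import *
s=sense();print(s["opening"]*87,s["tcp_pos"],s["contact_force"],s["qpos"])
go(C([.02,0,.2]),down(YAW))
```

```text
0.387445428608362 [ 0.67847217 -0.02963786  0.24032965] [ 0.45711808 -0.28584484  0.53626497] [-1.59627540e-01  3.34855197e-01  1.35456756e+00 -5.16660056e-05
  1.44737528e+00 -7.09859691e-02]
travel [-0.0009, -0.1161, 0.0398] twist [0.0048, 0.0004, 0.0004]
```

Call:
play_rows:
  targets:
    - {"travel":[0,-0.045,0.015],"twist":[0.005,0,0],"gripper":1}
    - {"travel":[0,-0.09,0.03],"twist":[0.005,0,0],"gripper":1}
    - {"travel":[0,-0.11,0.07],"twist":[0.005,0,0],"gripper":1}
    - {"travel":[0,-0.11,0.115],"twist":[0.005,0,0],"gripper":1}
    - {"travel":[0,-0.11,0.145],"twist":[0.005,0,0],"gripper":1}
    - {"travel":[0,-0.11,0.145],"twist":[0.005,0,0],"gripper":1}
    - {"travel":[0,-0.095,0.145],"twist":[0.005,0,0],"gripper":1}
    - {"travel":[0,-0.08,0.145],"twist":[0.005,0,0],"gripper":1}
    - {"travel":[0,-0.065,0.145],"twist":[0.005,0,0],"gripper":1}
    - {"travel":[0,-0.055,0.145],"twist":[0.005,0,0],"gripper":1}

```text
time: 7.2
tcp_pos: [0.6257, -0.0252, 0.0958]
orientation: [[0.088, 0.996, -0.006], [0.996, -0.088, 0.0], [-0.0, -0.006, -1.0]]
contact_force: [-1.2, -0.3, 1.6]
opening: 0.008
gripper_force: 1.1
```

Run:
```python
from h import *
s=sense();print(s["tcp_pos"],s["contact_force"])
go(C([.089,0,.095]),down(YAW))
```

```text
[ 0.62570504 -0.02521695  0.09576979] [-1.24155253 -0.2544531   1.61593534]
travel [-0.0007, 0.006, 0.0007] twist [-0.0063, 0.0005, 0.0005]
```

Call:
play_rows:
  targets:
    - {"travel":[0,0.003,0],"twist":[0,0,0],"gripper":1}
    - {"travel":[0,0.006,0],"twist":[0,0,0],"gripper":1}
    - {"travel":[0,0.006,0],"twist":[0,0,0],"gripper":1}

```text
time: 7.5
tcp_pos: [0.6299, -0.0255, 0.0928]
orientation: [[0.088, 0.996, -0.01], [0.996, -0.088, 0.001], [-0.0, -0.01, -1.0]]
contact_force: [0.1, -0.8, -0.8]
opening: 0.008
gripper_force: 0.0
```

Call:
play_rows:
  targets:
    - {"travel":[0,0.002,0],"twist":[0,0,0],"gripper":1}
    - {"travel":[0,0.002,0],"twist":[0,0,0],"gripper":1}

```text
time: 7.7
tcp_pos: [0.6315, -0.0257, 0.0923]
orientation: [[0.088, 0.996, -0.011], [0.996, -0.088, 0.001], [-0.0, -0.011, -1.0]]
contact_force: [-1.7, 0.3, 0.2]
opening: 0.005
gripper_force: 0.6
```

Call:
play_rows:
  targets:
    - {"travel":[0,0.002,0],"twist":[0,0,0],"gripper":1}
    - {"travel":[0,0.002,0],"twist":[0,0,0],"gripper":1}

```text
time: 7.9
tcp_pos: [0.6318, -0.0256, 0.0922]
orientation: [[0.088, 0.996, -0.015], [0.996, -0.088, 0.001], [-0.0, -0.015, -1.0]]
contact_force: [-9.0, 0.2, 6.5]
opening: 0.005
gripper_force: 5.3
```

Run:
```python
from h import *
go(C([-.026,0,.12]),down(YAW)); go(C([-.026,0,.027]),down(YAW))
```

```text
travel [-0.0007, -0.1155, -0.026] twist [-0.015, 0.0002, 0.0007]
travel [-0.0007, -0.1141, 0.067] twist [-0.015, 0.0002, 0.0007]
```

Call:
play_rows:
  targets:
    - {"travel":[0,-0.02,0],"twist":[-0.005,0,0],"gripper":1}
    - {"travel":[0,-0.06,-0.025],"twist":[-0.005,0,0],"gripper":1}
    - {"travel":[0,-0.1,-0.03],"twist":[-0.005,0,0],"gripper":0.2}
    - {"travel":[0,-0.1155,-0.03],"twist":[-0.005,0,0],"gripper":0.2}
    - {"travel":[0,-0.1155,-0.03],"twist":[-0.005,0,0],"gripper":0.2}
    - {"travel":[0,-0.1155,-0.03],"twist":[-0.005,0,0],"gripper":0.2}

```text
time: 8.5
tcp_pos: [0.5198, -0.0158, 0.124]
orientation: [[0.088, 0.996, -0.004], [0.996, -0.088, -0.0], [-0.0, -0.004, -1.0]]
contact_force: [-0.3, 0.4, 1.2]
opening: 0.284
gripper_force: 0.0
```

Run:
```python
from h import *
c=camera("scene"); a=cv2.resize(c["pixels"][120:320,200:440],(720,600),interpolation=cv2.INTER_CUBIC)
cv2.imwrite("pics/s3.png",cv2.convertScaleAbs(a,alpha=1.5))
print(sense()["opening"]*87,sense()["tcp_pos"]);go(C([-.026,0,.027]),down(YAW))
```

```text
28.258671933079295 [ 0.52011919 -0.01591103  0.1239179 ]
travel [-0.0005, -0.0026, 0.0969] twist [-0.0038, 0.0003, 0.0004]
```

View pics/s3.png

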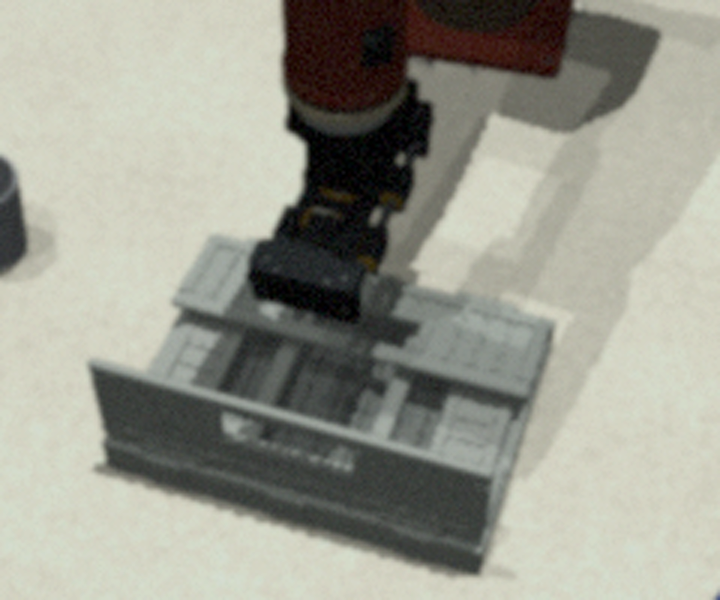

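The far side stands upright, with its rim running from (95,365) to (500,475) in the crop. Now the near bar.

Call:
play_rows:
  targets:
    - {"travel":[0,-0.0026,0.02],"twist":[-0.004,0,0],"gripper":0.2}
    - {"travel":[0,-0.0026,0.045],"twist":[-0.004,0,0],"gripper":0.2}
    - {"travel":[0,-0.0026,0.06],"twist":[-0.004,0,0],"gripper":0.2}
    - {"travel":[0,-0.0026,0.075],"twist":[-0.004,0,0],"gripper":0.2}
    - {"travel":[0,-0.0026,0.09],"twist":[-0.004,0,0],"gripper":0.2}
    - {"travel":[0,-0.0026,0.096],"twist":[-0.004,0,0],"gripper":0.2}
    - {"travel":[0,-0.0026,0.096],"twist":[-0.004,0,0],"gripper":0.2}

```text
time: 9.25
tcp_pos: [0.5158, -0.0154, 0.0264]
orientation: [[0.088, 0.996, -0.003], [0.996, -0.088, 0.0], [0.0, -0.003, -1.0]]
contact_force: [-0.4, -0.1, -0.1]
opening: 0.401
gripper_force: 0.0
```

Call:
play_rows:
  targets:
    - {"travel":[0,0,0],"twist":[0,0,0],"gripper":1}
    - {"travel":[0,0,0],"twist":[0,0,0],"gripper":1}
    - {"travel":[0,0,0],"twist":[0,0,0],"gripper":1}
    - {"travel":[0,0,0],"twist":[0,0,0],"gripper":1}
  squeeze: 15

```text
time: 9.65
tcp_pos: [0.5158, -0.0155, 0.0279]
orientation: [[0.088, 0.996, -0.001], [0.996, -0.088, -0.0], [-0.0, -0.001, -1.0]]
contact_force: [-1.0, -0.7, 0.8]
opening: 0.183
gripper_force: 14.9
```

Run:
```python
from h import *
print(sense()["tcp_pos"],sense()["contact_force"],sense()["qpos"])
arc(-1,10,.1,-.108)
```

```text
[ 0.51582821 -0.01546811  0.02794112] [-0.95594637 -0.70289724  0.77029001] [-1.82564450e-01  1.98437877e-01  1.95244351e+00 -5.62660114e-04
  9.92061998e-01 -9.38498653e-02]
travel [0.0, 0.001, -0.0081] twist [-0.1, 0, 0]
travel [0.0, 0.0012, -0.0163] twist [-0.2, 0, 0]
travel [0.0, 0.0005, -0.0245] twist [-0.3, 0, 0]
travel [-0.0, -0.0009, -0.0325] twist [-0.4, 0, 0]
travel [-0.0, -0.0032, -0.0404] twist [-0.5, 0, 0]
travel [0.0, -0.0062, -0.048] twist [-0.6, 0, 0]
travel [-0.0, -0.01, -0.0553] twist [-0.7, 0, 0]
travel [0.0, -0.0145, -0.0621] twist [-0.8, 0, 0]
travel [-0.0, -0.0196, -0.0685] twist [-0.9, 0, 0]
travel [0.0, -0.0254, -0.0743] twist [-1.0, 0, 0]
```

Call:
play_rows:
  targets:
    - {"travel":[0,0.001,-0.008],"twist":[-0.1,0,0],"gripper":1}
    - {"travel":[0,0.0012,-0.0163],"twist":[-0.2,0,0],"gripper":1}
    - {"travel":[0,0.0005,-0.0245],"twist":[-0.3,0,0],"gripper":1}
    - {"travel":[0,-0.001,-0.0325],"twist":[-0.4,0,0],"gripper":1}
    - {"travel":[0,-0.0032,-0.0404],"twist":[-0.5,0,0],"gripper":1}

```text
time: 10.15
tcp_pos: [0.5131, -0.0155, 0.0689]
orientation: [[0.089, 0.872, 0.481], [0.996, -0.077, -0.044], [-0.001, 0.483, -0.876]]
contact_force: [2.4, 5.7, -2.7]
opening: 0.18
gripper_force: 15.1
```

Run:
```python
from h import *
s=sense();print(s["opening"]*87,s["tcp_pos"],s["contact_force"],s["qpos"],np.arctan2(s["orientation"][0,2],-s["orientation"][2,2]))
arc(-1,4,.1,-.108)
```

```text
15.67673927942371 [ 0.51313062 -0.01546728  0.06894371] [ 2.37373499  5.72140602 -2.66287152] [-0.22905151 -0.22128036  2.3713638   0.14064457  0.49563757 -0.24747094] 0.5023339820408477
travel [0.0, 0.001, -0.0082] twist [-0.1, 0, 0]
travel [0.0, 0.0012, -0.0164] twist [-0.2, 0, 0]
travel [-0.0, 0.0005, -0.0247] twist [-0.3, 0, 0]
travel [0.0, -0.0009, -0.0328] twist [-0.4, 0, 0]
```

Call:
play_rows:
  targets:
    - {"travel":[0,0.001,-0.0082],"twist":[-0.1,0,0],"gripper":1}
    - {"travel":[0,0.0012,-0.0164],"twist":[-0.17,0,0],"gripper":1}
    - {"travel":[0,0.0012,-0.0164],"twist":[-0.17,0,0],"gripper":0.2}
    - {"travel":[0,0.0012,-0.0164],"twist":[-0.17,0,0],"gripper":0.2}
    - {"travel":[0,0.0012,-0.0164],"twist":[-0.17,0,0],"gripper":0.2}
    - {"travel":[0,0.0012,-0.03],"twist":[-0.17,0,0],"gripper":0.2}
    - {"travel":[0,0.0012,-0.045],"twist":[-0.17,0,0],"gripper":0.2}
    - {"travel":[0,0.0012,-0.06],"twist":[-0.17,0,0],"gripper":0.2}

```text
time: 10.95
tcp_pos: [0.4852, -0.0127, 0.1214]
orientation: [[0.088, 0.783, 0.616], [0.996, -0.069, -0.055], [-0.0, 0.618, -0.786]]
contact_force: [0.6, -0.3, -0.3]
opening: 0.395
gripper_force: 0.0
```

Run:
```python
from h import *
s=sense();print(s["opening"]*87,s["tcp_pos"],s["contact_force"],s["qpos"],np.arctan2(s["orientation"][0,2],-s["orientation"][2,2]))
i=np.linalg.inv
print("tcp crate", C([0,0,0]), Ro.from_euler('z',-YAW).apply(s["tcp_pos"]-C([0,0,0])), s["orientation"].T@[0,0,1])
```

```text
34.40263190751516 [ 0.48521764 -0.01274471  0.12144351] [ 0.62848538 -0.29275685 -0.29010279] [-0.26863986 -0.55325603  2.54253644  0.23050732  0.50532809 -0.34493286] 0.6642381312254187
tcp crate [ 0.543  -0.0185  0.    ] [-0.05806521  0.00059667  0.12144351] [-2.11069592e-04  6.17964175e-01 -7.86206228e-01]
```

Run:
```python
from h import *
R=down(YAW)@Ro.from_rotvec([.3,0,0]).as_matrix()
go(C([-.04,0,.22]),R);go(C([.0,0,.20]),R)
```

```text
travel [-0.0006, 0.0751, -0.0663] twist [0.9662, 0.0001, 0.0006]
travel [-0.0006, 0.0942, -0.0259] twist [0.9662, 0.0001, 0.0006]
```

Call:
play_rows:
  targets:
    - {"travel":[0,0.025,-0.032],"twist":[0,0,0],"gripper":0.2}
    - {"travel":[0,0.05,-0.06],"twist":[0.15,0,0],"gripper":0.2}
    - {"travel":[0,0.075,-0.066],"twist":[0.3,0,0],"gripper":1}
    - {"travel":[0,0.094,-0.026],"twist":[0.45,0,0],"gripper":1}
    - {"travel":[0,0.094,-0.026],"twist":[0.6,0,0],"gripper":1}
    - {"travel":[0,0.094,-0.026],"twist":[0.75,0,0],"gripper":1}
    - {"travel":[0,0.094,-0.026],"twist":[0.9,0,0],"gripper":1}
    - {"travel":[0,0.094,-0.026],"twist":[0.966,0,0],"gripper":1}
    - {"travel":[0,0.094,-0.026],"twist":[0.966,0,0],"gripper":1}

```text
time: 11.85
tcp_pos: [0.5438, -0.0183, 0.1955]
orientation: [[0.089, 0.95, -0.301], [0.996, -0.085, 0.026], [-0.001, -0.302, -0.953]]
contact_force: [-0.2, -0.6, -1.3]
opening: 0.011
gripper_force: 0.0
```

Run:
```python
from h import *
s=sense();print(s["opening"]*87,Ro.from_euler('z',-YAW).apply(s["tcp_pos"]-C([0,0,0])),s["contact_force"])
R=down(YAW)@Ro.from_rotvec([.3,0,0]).as_matrix()
for q in([0,0,.2],[0,0,.08],[-.015,0,.08],[-.03,0,.082],[-.045,0,.086],[-.06,0,.092],[-.07,0,.097]): go(C(q),R)
```

```text
0.9354264229876328 [0.00077654 0.00025006 0.19545512] [-0.20642476 -0.63102695 -1.26746476]
travel [-0.0003, -0.0021, -0.0041] twist [-0.0064, 0.0011, -0.0005]
travel [-0.0001, 0.0341, 0.1103] twist [-0.0064, 0.0011, -0.0005]
travel [-0.0001, 0.0198, 0.1148] twist [-0.0064, 0.0011, -0.0005]
travel [-0.0001, 0.0049, 0.1175] twist [-0.0064, 0.0011, -0.0005]
travel [-0.0001, -0.0106, 0.1182] twist [-0.0064, 0.0011, -0.0005]
travel [-0.0001, -0.0267, 0.117] twist [-0.0064, 0.0011, -0.0005]
travel [-0.0001, -0.0378, 0.1152] twist [-0.0064, 0.0011, -0.0005]
```

Call:
play_rows:
  targets:
    - {"travel":[0,0.01,0.04],"twist":[0,0,0],"gripper":1}
    - {"travel":[0,0.025,0.08],"twist":[0,0,0],"gripper":1}
    - {"travel":[0,0.034,0.11],"twist":[0,0,0],"gripper":1}
    - {"travel":[0,0.034,0.11],"twist":[0,0,0],"gripper":1}
    - {"travel":[0,0.02,0.115],"twist":[0,0,0],"gripper":1}
    - {"travel":[0,0.005,0.1175],"twist":[0,0,0],"gripper":1}
    - {"travel":[0,-0.003,0.117],"twist":[0,0,0],"gripper":1}
    - {"travel":[0,-0.011,0.117],"twist":[0,0,0],"gripper":1}
    - {"travel":[0,-0.02,0.116],"twist":[0,0,0],"gripper":1}
    - {"travel":[0,-0.028,0.115],"twist":[0,0,0],"gripper":1}

```text
time: 12.85
tcp_pos: [0.4829, -0.0126, 0.0993]
orientation: [[0.088, 0.953, -0.289], [0.996, -0.085, 0.025], [-0.001, -0.29, -0.957]]
contact_force: [3.1, -0.4, 1.8]
opening: 0.005
gripper_force: 1.1
```

Run:
```python
from h import *
s=sense();print(s["opening"]*87,Ro.from_euler('z',-YAW).apply(s["tcp_pos"]-C([0,0,0])),s["contact_force"])
for th,q in((.15,[-.07,0,.098]),(0,[-.075,0,.1]),(0,[-.085,0,.1]),(0,[-.089,0,.097])):
  R=down(YAW)@Ro.from_rotvec([th,0,0]).as_matrix(); go(C(q),R)
```

```text
0.4015434939662543 [-0.06039546  0.00050275  0.0993389 ] [ 3.05587405 -0.36134758  1.81856473]
travel [-0.0005, -0.0088, 0.0041] twist [-0.1447, 0.0007, 0.0003]
travel [-0.0005, -0.0142, 0.0036] twist [-0.2947, 0.0006, 0.0004]
travel [-0.0005, -0.0237, 0.0065] twist [-0.2947, 0.0006, 0.0004]
travel [-0.0005, -0.0267, 0.0105] twist [-0.2947, 0.0006, 0.0004]
```

Call:
play_rows:
  targets:
    - {"travel":[0,-0.006,0.003],"twist":[-0.1,0,0],"gripper":1}
    - {"travel":[0,-0.01,0.004],"twist":[-0.2,0,0],"gripper":1}
    - {"travel":[0,-0.014,0.004],"twist":[-0.295,0,0],"gripper":1}
    - {"travel":[0,-0.019,0.006],"twist":[-0.295,0,0],"gripper":1}
    - {"travel":[0,-0.0225,0.007],"twist":[-0.295,0,0],"gripper":1}
    - {"travel":[0,-0.0245,0.007],"twist":[-0.295,0,0],"gripper":1}
    - {"travel":[0,-0.0245,0.007],"twist":[-0.295,0,0],"gripper":1}

```text
time: 13.55
tcp_pos: [0.4572, -0.0103, 0.0986]
orientation: [[0.088, 0.996, -0.004], [0.996, -0.088, 0.0], [-0.0, -0.004, -1.0]]
contact_force: [0.7, -1.0, -0.1]
opening: 0.005
gripper_force: 0.1
```

Call:
play_rows:
  targets:
    - {"travel":[0,-0.002,0],"twist":[0,0,0],"gripper":1}
    - {"travel":[0,-0.002,0],"twist":[0,0,0],"gripper":1}

```text
time: 13.75
tcp_pos: [0.4553, -0.0101, 0.0985]
orientation: [[0.088, 0.996, -0.003], [0.996, -0.088, 0.0], [-0.0, -0.003, -1.0]]
contact_force: [1.0, 0.2, 0.7]
opening: 0.008
gripper_force: 0.6
```

Run:
```python
from h import *
s=sense();print(Ro.from_euler('z',-YAW).apply(s["tcp_pos"]-C([0,0,0])),s["contact_force"])
```

```text
[-0.08810956  0.00054215  0.09850266] [1.01206266 0.18080037 0.670909  ]
```

Call:
play_rows:
  targets:
    - {"travel":[0,-0.002,0],"twist":[0,0,0],"gripper":1}
    - {"travel":[0,-0.002,0],"twist":[0,0,0],"gripper":1}

```text
time: 13.95
tcp_pos: [0.453, -0.0099, 0.0986]
orientation: [[0.088, 0.996, -0.003], [0.996, -0.088, -0.0], [-0.0, -0.003, -1.0]]
contact_force: [0.7, 0.0, 0.2]
opening: 0.007
gripper_force: 0.5
```

Call:
play_rows:
  targets:
    - {"travel":[0,-0.0015,0],"twist":[0,0,0],"gripper":1}
    - {"travel":[0,-0.0015,0],"twist":[0,0,0],"gripper":1}

```text
time: 14.15
tcp_pos: [0.4514, -0.0097, 0.0986]
orientation: [[0.088, 0.996, -0.003], [0.996, -0.088, -0.0], [-0.0, -0.003, -1.0]]
contact_force: [0.6, 0.3, 0.9]
opening: 0.004
gripper_force: 0.4
```

Run:
```python
from h import *
s=sense();print(Ro.from_euler('z',-YAW).apply(s["tcp_pos"]-C([0,0,0])),s["contact_force"])
R=down(YAW-np.pi/2)
go(C([0,.048,.24]),R);print(s["qpos"])
```

```text
[-0.09201269  0.00057976  0.09862644] [0.61582674 0.28023924 0.89106894]
travel [0.0473, 0.0917, -0.1416] twist [-0.0018, 0.0022, 1.5713]
[-1.96122327e-01 -6.77066628e-02  2.07802457e+00 -6.23747757e-04
  1.13376258e+00 -1.07372625e-01]
```

Call:
play_rows:
  targets:
    - {"travel":[0,-0.002,0],"twist":[0,0,0],"gripper":1}
    - {"travel":[0,-0.002,0],"twist":[0,0,0],"gripper":1}

```text
time: 14.35
tcp_pos: [0.4501, -0.0096, 0.0989]
orientation: [[0.088, 0.996, -0.001], [0.996, -0.088, -0.0], [-0.0, -0.001, -1.0]]
contact_force: [4.6, -1.1, -1.2]
opening: 0.006
gripper_force: 1.9
```

Call:
play_rows:
  targets:
    - {"travel":[0,-0.002,0],"twist":[0,0,0],"gripper":1}
    - {"travel":[0,-0.002,0],"twist":[0,0,0],"gripper":1}

```text
time: 14.55
tcp_pos: [0.4483, -0.0095, 0.0989]
orientation: [[0.088, 0.996, -0.0], [0.996, -0.088, -0.0], [-0.0, -0.0, -1.0]]
contact_force: [5.6, -0.9, -2.1]
opening: 0.003
gripper_force: 2.1
```

Run:
```python
from h import *
s=sense();print(Ro.from_euler('z',-YAW).apply(s["tcp_pos"]-C([0,0,0])),s["contact_force"])
c=camera("scene"); a=cv2.resize(c["pixels"][140:320,210:410],(667,600),interpolation=cv2.INTER_CUBIC)
cv2.imwrite("pics/s4.png",cv2.convertScaleAbs(a,alpha=1.5))
```

```text
[-0.09514682  0.00057264  0.09892363] [ 5.61509621 -0.87030442 -2.1037485 ]
```

View pics/s4.png

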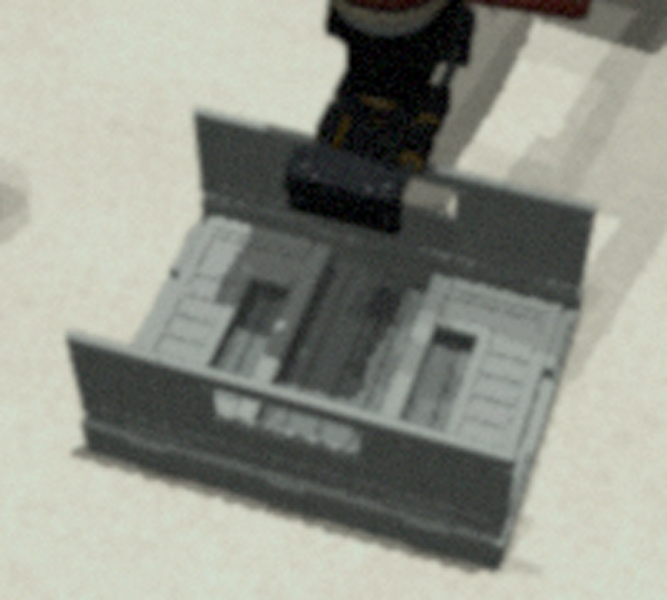

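The near side is now up too. Its panel stands behind the fingers in the crop, with its rim from (197,115) to (590,205), and force and motion show the crate sliding a few mm at the stop. I'll lift away, turn for the ends and re-measure the crate.

Call:
play_rows:
  targets:
    - {"travel":[0,0.02,0],"twist":[0,0,0],"gripper":1}
    - {"travel":[0.02,0.04,-0.045],"twist":[0,0,0],"gripper":1}
    - {"travel":[0.047,0.06,-0.09],"twist":[0,0,0],"gripper":1}
    - {"travel":[0.047,0.088,-0.14],"twist":[0,0,0],"gripper":0.2}
    - {"travel":[0.1,0.088,-0.16],"twist":[0,0,0.3],"gripper":0.2}
    - {"travel":[0.15,0.088,-0.17],"twist":[0,0,0.6],"gripper":0.2}
    - {"travel":[0.2,0.088,-0.17],"twist":[0,0,0.9],"gripper":0.2}
    - {"travel":[0.25,0.06,-0.17],"twist":[0,0,1.2],"gripper":0.2}
    - {"travel":[0.27,0.03,-0.17],"twist":[0,0,1.5],"gripper":0.2}
    - {"travel":[0.28,0,-0.17],"twist":[0,0,1.5],"gripper":0.2}

```text
time: 15.6
tcp_pos: [0.4713, 0.2714, 0.2676]
orientation: [[0.812, 0.584, -0.005], [0.584, -0.812, -0.001], [-0.004, -0.002, -1.0]]
contact_force: [-0.7, -0.2, 0.2]
opening: 0.393
gripper_force: 0.0
```

Run:
```python
from h import *
print(sense()["tcp_pos"])
c=camera("top"); cv2.imwrite("pics/t5.png",c["pixels"])
a=cv2.resize(c["pixels"][180:350,230:430],(800,680),interpolation=cv2.INTER_CUBIC)[:600]
cv2.imwrite("pics/t5c.png",cv2.convertScaleAbs(a,alpha=1.5))
```

```text
[0.47134185 0.27136186 0.26764556]
```

View pics/t5c.png

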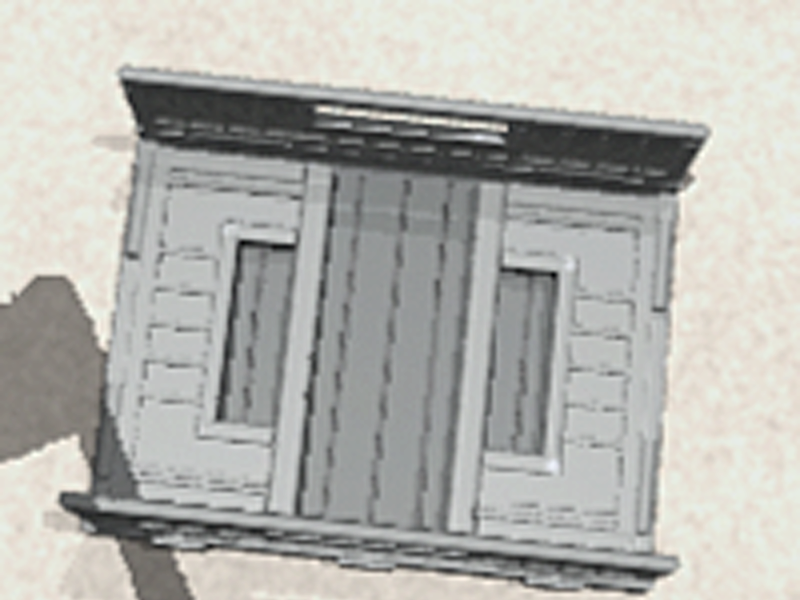

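The far rim runs from (123,72) to (707,130) in the crop, and the near rim from (65,498) to (675,565). The left end's bar runs from (318,168) to (283,512), the right one's from (490,185) to (460,530). Both ends lie flat.

Run:
```python
from h import *
T=camera("top")
f=lambda x,y:(230+x/4-.37,180+y/4-.37)
def Z(p,z): return onz(T,f(*p),z)
r={k:Z(p,z) for k,p,z in(("f+",(123,71),.132),("f-",(707,129),.132),("n+",(65,498),.132),("n-",(675,565),.132),("l_far",(318,168),.032),("l_near",(283,512),.032),("r_far",(490,185),.032),("r_near",(460,528),.032))}
for k in r: print(k,r[k].round(4))
g=lambda a,b:(np.linalg.norm(r[a]-r[b]).round(4),np.degrees(np.arctan2(*(r[a]-r[b])[[1,0]])).round(2))
for a in(("f+","f-"),("n+","n-"),("f+","n+"),("f-","n-"),("l_far","l_near"),("r_far","r_near"),("l_far","r_far"),("l_near","r_near")):print(a,g(*a))
print("rim mid",np.mean([r[k] for k in("f+","f-","n+","n-")],0),"end mid",np.mean([r[k] for k in("l_far","l_near","r_far","r_near")],0))
```

```text
f+ [0.6614 0.1162 0.132 ]
f- [ 0.6348 -0.1778  0.132 ]
n+ [0.4466 0.1353 0.132 ]
n- [ 0.4185 -0.1568  0.132 ]
l_far [0.6388 0.0196 0.032 ]
l_near [0.4498 0.0348 0.032 ]
r_far [ 0.6304 -0.0754  0.032 ]
r_near [ 0.4426 -0.0592  0.032 ]
('f+', 'f-') (np.float64(0.2952), np.float64(84.84))
('n+', 'n-') (np.float64(0.2934), np.float64(84.5))
('f+', 'n+') (np.float64(0.2156), np.float64(-5.08))
('f-', 'n-') (np.float64(0.2174), np.float64(-5.56))
('l_far', 'l_near') (np.float64(0.1896), np.float64(-4.57))
('r_far', 'r_near') (np.float64(0.1885), np.float64(-4.93))
('l_far', 'r_far') (np.float64(0.0954), np.float64(84.92))
('l_near', 'r_near') (np.float64(0.0942), np.float64(85.59))
rim mid [ 0.54032422 -0.02079127  0.132     ] end mid [ 0.54040028 -0.02003254  0.032     ]
```

```bash
sed -i 's/^YAW=.*/YAW=-.088; C=crate(.540,-.0195,YAW)/' h.py
cat >> h.py <<'E'
RE=down(YAW-np.pi/2) # tool x=crate x, tool y=-crate y
def cr(p): return Ro.from_euler('z',-YAW).apply(p-C([0,0,0]))
E
python3 - <<'E'
from h import *
print(C([0,.048,0])); go(C([0,.048,.2]),RE)
E
```

```text
[0.54421855 0.02831426 0.        ]
travel [-0.0818, 0.2426, 0.0674] twist [-0.0018, 0.0066, 0.7173]
```

Call:
play_rows:
  targets:
    - {"travel":[-0.0818,0.2426,0.067],"twist":[0,0.005,0.7173],"gripper":0.2}
    - {"travel":[-0.0818,0.2426,0.067],"twist":[0,0.005,0.7173],"gripper":0.2}
    - {"travel":[-0.0818,0.2426,0.067],"twist":[0,0.005,0.7173],"gripper":0.2}
    - {"travel":[-0.0818,0.2426,0.067],"twist":[0,0.005,0.7173],"gripper":0.2}
    - {"travel":[-0.0818,0.2426,0.067],"twist":[0,0.005,0.7173],"gripper":0.2}
    - {"travel":[-0.0818,0.2426,0.067],"twist":[0,0.005,0.7173],"gripper":0.2}
    - {"travel":[-0.0818,0.2426,0.067],"twist":[0,0.005,0.7173],"gripper":0.2}
    - {"travel":[-0.0818,0.2426,0.067],"twist":[0,0.005,0.7173],"gripper":0.2}

```text
time: 16.5
tcp_pos: [0.5488, 0.0254, 0.2013]
orientation: [[0.996, -0.088, 0.001], [-0.088, -0.996, 0.002], [0.001, -0.002, -1.0]]
contact_force: [0.7, -0.3, -0.2]
opening: 0.404
gripper_force: 0.0
```

Run:
```python
from h import *
print(cr(sense()["tcp_pos"]),sense()["qpos"]); go(C([0,.048,.1]),RE);go(C([0,.048,.0145]),RE)
```

```text
[0.00480168 0.04545126 0.20131045] [-0.09871176  0.05513283  1.74992426  0.00213924  1.33551629  1.55930759]
travel [-0.0049, -0.0023, 0.1013] twist [-0.0021, -0.001, 0.0003]
travel [-0.005, -0.0022, 0.1868] twist [-0.0021, -0.001, 0.0003]
```

Call:
play_rows:
  targets:
    - {"travel":[-0.004,-0.002,0.04],"twist":[-0.002,0,0],"gripper":0.2}
    - {"travel":[-0.004,-0.002,0.08],"twist":[-0.002,0,0],"gripper":0.2}
    - {"travel":[-0.004,-0.002,0.11],"twist":[-0.002,0,0],"gripper":0.2}
    - {"travel":[-0.004,-0.002,0.135],"twist":[-0.002,0,0],"gripper":0.2}
    - {"travel":[-0.004,-0.002,0.15],"twist":[-0.002,0,0],"gripper":0.2}
    - {"travel":[-0.004,-0.002,0.165],"twist":[-0.002,0,0],"gripper":0.2}
    - {"travel":[-0.004,-0.002,0.175],"twist":[-0.002,0,0],"gripper":0.2}
    - {"travel":[-0.004,-0.002,0.184],"twist":[-0.002,0,0],"gripper":0.2}
    - {"travel":[-0.004,-0.002,0.184],"twist":[-0.002,0,0],"gripper":0.2}

```text
time: 17.4
tcp_pos: [0.5453, 0.0279, 0.0167]
orientation: [[0.996, -0.088, 0.001], [-0.088, -0.996, -0.001], [0.001, 0.0, -1.0]]
contact_force: [-1.0, 0.5, -0.9]
opening: 0.399
gripper_force: 0.0
```

Call:
play_rows:
  targets:
    - {"travel":[0,0,0],"twist":[0,0,0],"gripper":1}
    - {"travel":[0,0,0],"twist":[0,0,0],"gripper":1}
    - {"travel":[0,0,0],"twist":[0,0,0],"gripper":1}
    - {"travel":[0,0,0],"twist":[0,0,0],"gripper":1}
  squeeze: 15

```text
time: 17.8
tcp_pos: [0.5466, 0.0286, 0.0183]
orientation: [[0.996, -0.089, 0.004], [-0.089, -0.996, 0.001], [0.004, -0.001, -1.0]]
contact_force: [0.3, 4.7, 2.2]
opening: 0.181
gripper_force: 15.0
```

```bash
cat >> h.py <<'E'
def arcE(sign,n,dth):
    """end at crate y = sign*.144; tool RE. turn about tool x"""
    st=sense(); M=st["orientation"]; p=st["tcp_pos"]; h=C([0,sign*.144,.028]); r=p-h; ax=M[:,0]*-sign
    for i in range(1,n+1):
        q=Ro.from_rotvec(ax*dth*i).as_matrix()@r-r
        print((M.T@q).round(4).tolist(),[round(-sign*dth*i,3),0,0])
E
python3 - <<'E'
from h import *
s=sense();print(cr(s["tcp_pos"]),s["contact_force"],s["opening"]*87); arcE(1,7,.1)
E
```

```text
[0.00237612 0.04853281 0.01832086] [0.28108652 4.68817992 2.22796317] 15.737505940073001
[0.0, 0.0005, -0.0096] [-0.1, 0, 0]
[0.0, 0.0, -0.0192] [-0.2, 0, 0]
[-0.0, -0.0014, -0.0286] [-0.3, 0, 0]
[-0.0, -0.0038, -0.0379] [-0.4, 0, 0]
[-0.0, -0.0071, -0.0469] [-0.5, 0, 0]
[-0.0, -0.0113, -0.0556] [-0.6, 0, 0]
[-0.0, -0.0163, -0.0638] [-0.7, 0, 0]
```

Call:
play_rows:
  targets:
    - {"travel":[0,0.0005,-0.0096],"twist":[-0.1,0,0],"gripper":1}
    - {"travel":[0,0,-0.0192],"twist":[-0.2,0,0],"gripper":1}
    - {"travel":[0,-0.0014,-0.0286],"twist":[-0.3,0,0],"gripper":1}
    - {"travel":[0,-0.0038,-0.038],"twist":[-0.4,0,0],"gripper":1}
    - {"travel":[0,-0.0071,-0.047],"twist":[-0.5,0,0],"gripper":1}

```text
time: 18.3
tcp_pos: [0.5462, 0.0341, 0.0657]
orientation: [[0.996, -0.079, -0.04], [-0.089, -0.871, -0.483], [0.003, 0.485, -0.875]]
contact_force: [-3.4, -2.0, -1.6]
opening: 0.182
gripper_force: 15.0
```

Run:
```python
from h import *
s=sense();print(cr(s["tcp_pos"]),s["contact_force"],s["opening"]*87,s["qpos"]); arcE(1,8,.1)
```

```text
[0.00150256 0.05390151 0.06570399] [-3.44338672 -2.01240754 -1.61174108] 15.805260519146024 [ 0.20988386  0.36986847  1.74764124 -0.51521182  1.22940219  2.09726314]
[-0.0, 0.0006, -0.0097] [-0.1, 0, 0]
[0.0, 0.0002, -0.0195] [-0.2, 0, 0]
[0.0, -0.0012, -0.0292] [-0.3, 0, 0]
[0.0, -0.0035, -0.0386] [-0.4, 0, 0]
[0.0, -0.0067, -0.0479] [-0.5, 0, 0]
[-0.0, -0.0109, -0.0567] [-0.6, 0, 0]
[-0.0, -0.0159, -0.0651] [-0.7, 0, 0]
[-0.0, -0.0217, -0.0729] [-0.8, 0, 0]
```

Call:
play_rows:
  targets:
    - {"travel":[0,0.0006,-0.0097],"twist":[-0.1,0,0],"gripper":1}
    - {"travel":[0,0.0002,-0.0195],"twist":[-0.2,0,0],"gripper":1}
    - {"travel":[0,-0.0012,-0.0292],"twist":[-0.3,0,0],"gripper":1}
    - {"travel":[0,-0.0012,-0.0292],"twist":[-0.3,0,0],"gripper":0.2}
    - {"travel":[0,-0.0012,-0.0292],"twist":[-0.3,0,0],"gripper":0.2}
    - {"travel":[0,-0.0012,-0.0292],"twist":[-0.3,0,0],"gripper":0.2}

```text
time: 18.9
tcp_pos: [0.5478, 0.0498, 0.0895]
orientation: [[0.996, -0.064, -0.062], [-0.089, -0.695, -0.713], [0.003, 0.716, -0.698]]
contact_force: [1.0, 1.1, 0.2]
opening: 0.353
gripper_force: 0.0
```

Run:
```python
from h import *
s=sense();print(cr(s["tcp_pos"]),s["contact_force"],s["opening"]*87,s["qpos"],s["orientation"][:,2], s["orientation"].T@[0,0,1])
R=RE@Ro.from_rotvec([.3,0,0]).as_matrix()
go(C([0,-.01,.22]),R)
```

```text
[0.00171986 0.06972705 0.08945658] [0.97629724 1.11637622 0.19059379] 30.751530799463207 [ 0.3543202   0.51674375  1.62553589 -0.71093303  1.44967389  2.27231289] [-0.06152195 -0.71342144 -0.6980293 ] [ 0.00290812  0.7160633  -0.6980293 ]
travel [-0.0013, 0.1491, -0.034] twist [1.0982, -0.0027, -0.0016]
```

Call:
play_rows:
  targets:
    - {"travel":[0,0,-0.02],"twist":[0,0,0],"gripper":0.2}
    - {"travel":[0,0,-0.045],"twist":[0,0,0],"gripper":0.2}
    - {"travel":[0,0.03,-0.08],"twist":[0.15,0,0],"gripper":0.2}
    - {"travel":[0,0.07,-0.09],"twist":[0.3,0,0],"gripper":1}
    - {"travel":[0,0.11,-0.07],"twist":[0.45,0,0],"gripper":1}
    - {"travel":[0,0.149,-0.034],"twist":[0.6,0,0],"gripper":1}
    - {"travel":[0,0.149,-0.034],"twist":[0.75,0,0],"gripper":1}
    - {"travel":[0,0.149,-0.034],"twist":[0.9,0,0],"gripper":1}
    - {"travel":[0,0.149,-0.034],"twist":[1.05,0,0],"gripper":1}
    - {"travel":[0,0.149,-0.034],"twist":[1.098,0,0],"gripper":1}

```text
time: 19.9
tcp_pos: [0.5405, -0.0325, 0.2212]
orientation: [[0.996, -0.088, 0.034], [-0.095, -0.951, 0.295], [0.006, -0.297, -0.955]]
contact_force: [-0.1, -0.5, 0.1]
opening: 0.003
gripper_force: 0.0
```

Run:
```python
from h import *
s=sense();print(cr(s["tcp_pos"]),s["contact_force"],s["opening"]*87)
for th,y,z in((.3,.02,.2),(.3,.035,.085),(.3,.06,.086),(.3,.08,.09),(.3,.095,.096),(.15,.105,.098),(0,.112,.098),(0,.122,.098)):
  go(C([0,y,z]),RE@Ro.from_rotvec([th,0,0]).as_matrix())
```

```text
[ 0.00159953 -0.01288291  0.22117247] [-0.09765547 -0.49437871  0.10876197] 0.2718115512665246
travel [-0.002, -0.0251, 0.03] twist [-0.0017, -0.008, -0.0045]
travel [-0.0028, -0.0052, 0.1442] twist [-0.0017, -0.008, -0.0045]
travel [-0.0029, -0.0294, 0.1507] twist [-0.0017, -0.008, -0.0045]
travel [-0.0031, -0.0497, 0.1528] twist [-0.0017, -0.008, -0.0045]
travel [-0.0031, -0.0658, 0.1516] twist [-0.0017, -0.008, -0.0045]
travel [-0.0032, -0.076, 0.1526] twist [-0.1517, -0.0077, -0.0051]
travel [-0.0032, -0.0826, 0.1547] twist [-0.3017, -0.0073, -0.0057]
travel [-0.0033, -0.0922, 0.1577] twist [-0.3017, -0.0073, -0.0057]
```

Call:
play_rows:
  targets:
    - {"travel":[-0.002,-0.02,0.04],"twist":[0,-0.008,-0.005],"gripper":1}
    - {"travel":[-0.002,-0.02,0.08],"twist":[0,-0.008,-0.005],"gripper":1}
    - {"travel":[-0.003,-0.012,0.12],"twist":[0,-0.008,-0.005],"gripper":1}
    - {"travel":[-0.003,-0.005,0.144],"twist":[0,-0.008,-0.005],"gripper":1}
    - {"travel":[-0.003,-0.005,0.144],"twist":[0,-0.008,-0.005],"gripper":1}
    - {"travel":[-0.003,-0.02,0.149],"twist":[0,-0.008,-0.005],"gripper":1}
    - {"travel":[-0.003,-0.03,0.151],"twist":[0,-0.008,-0.005],"gripper":1}
    - {"travel":[-0.003,-0.04,0.152],"twist":[0,-0.008,-0.005],"gripper":1}
    - {"travel":[-0.003,-0.05,0.153],"twist":[0,-0.008,-0.005],"gripper":1}
    - {"travel":[-0.003,-0.06,0.152],"twist":[0,-0.008,-0.005],"gripper":1}

```text
time: 20.9
tcp_pos: [0.5475, 0.0734, 0.0937]
orientation: [[0.997, -0.078, 0.022], [-0.081, -0.953, 0.292], [-0.002, -0.293, -0.956]]
contact_force: [0.3, -2.2, 1.5]
opening: 0.004
gripper_force: 1.1
```

Run:
```python
from h import *
s=sense();print(cr(s["tcp_pos"]),s["contact_force"])
for th,y,z in((.15,.103,.098),(0,.11,.098),(0,.12,.098),(0,.125,.098)):
  go(C([0,y,z]),RE@Ro.from_rotvec([th,0,0]).as_matrix())
```

```text
[-0.00072002  0.09323891  0.09371248] [ 0.2564627  -2.24762024  1.54831568]
travel [0.0008, -0.0106, -0.0012] twist [-0.1471, 0.0031, 0.0064]
travel [0.0008, -0.0173, 0.0008] twist [-0.2971, 0.0026, 0.0066]
travel [0.0009, -0.0268, 0.0037] twist [-0.2971, 0.0026, 0.0066]
travel [0.0009, -0.0316, 0.0052] twist [-0.2971, 0.0026, 0.0066]
```

Call:
play_rows:
  targets:
    - {"travel":[0.001,-0.006,-0.001],"twist":[-0.1,0,0],"gripper":1}
    - {"travel":[0.001,-0.012,0],"twist":[-0.2,0,0],"gripper":1}
    - {"travel":[0.001,-0.017,0.001],"twist":[-0.297,0,0.006],"gripper":1}
    - {"travel":[0.001,-0.022,0.002],"twist":[-0.297,0,0.006],"gripper":1}
    - {"travel":[0.001,-0.026,0.0035],"twist":[-0.297,0,0.006],"gripper":1}
    - {"travel":[0.001,-0.029,0.004],"twist":[-0.297,0,0.006],"gripper":1}
    - {"travel":[0.001,-0.029,0.004],"twist":[-0.297,0,0.006],"gripper":1}

```text
time: 21.6
tcp_pos: [0.5496, 0.1012, 0.0967]
orientation: [[0.996, -0.088, -0.006], [-0.088, -0.996, 0.002], [-0.006, -0.002, -1.0]]
contact_force: [-0.5, 0.1, 0.4]
opening: 0.007
gripper_force: 0.0
```

Call:
play_rows:
  targets:
    - {"travel":[0,-0.0015,0],"twist":[0,0,0],"gripper":1}
    - {"travel":[0,-0.0015,0],"twist":[0,0,0],"gripper":1}

```text
time: 21.8
tcp_pos: [0.5497, 0.1023, 0.0966]
orientation: [[0.996, -0.088, -0.006], [-0.088, -0.996, 0.001], [-0.006, -0.001, -1.0]]
contact_force: [-1.0, -0.4, 0.0]
opening: 0.006
gripper_force: 0.4
```

Call:
play_rows:
  targets:
    - {"travel":[0,-0.0015,0],"twist":[0,0,0],"gripper":1}
    - {"travel":[0,-0.0015,0],"twist":[0,0,0],"gripper":1}

```text
time: 22.0
tcp_pos: [0.55, 0.1042, 0.0968]
orientation: [[0.996, -0.088, -0.005], [-0.088, -0.996, 0.001], [-0.005, -0.0, -1.0]]
contact_force: [-1.2, -1.2, -0.5]
opening: 0.002
gripper_force: 0.5
```

Run:
```python
from h import *
s=sense();print(cr(s["tcp_pos"]),s["contact_force"])
```

```text
[-0.00090399  0.1240929   0.09684499] [-1.16212639 -1.1521636  -0.54888851]
```

Call:
play_rows:
  targets:
    - {"travel":[0,-0.0015,0],"twist":[0,0,0],"gripper":1}
    - {"travel":[0,-0.0015,0],"twist":[0,0,0],"gripper":1}

```text
time: 22.2
tcp_pos: [0.5503, 0.106, 0.097]
orientation: [[0.996, -0.087, -0.005], [-0.087, -0.996, 0.001], [-0.005, -0.001, -1.0]]
contact_force: [-0.4, -0.8, -0.2]
opening: 0.004
gripper_force: 0.4
```

Call:
play_rows:
  targets:
    - {"travel":[0,-0.0015,0],"twist":[0,0,0],"gripper":1}
    - {"travel":[0,-0.0015,0],"twist":[0,0,0],"gripper":1}

```text
time: 22.4
tcp_pos: [0.5504, 0.1071, 0.097]
orientation: [[0.996, -0.087, -0.005], [-0.087, -0.996, 0.0], [-0.005, 0.0, -1.0]]
contact_force: [-1.0, -2.4, -0.4]
opening: 0.005
gripper_force: 1.6
```

Call:
play_rows:
  targets:
    - {"travel":[0,-0.0015,0],"twist":[0,0,0],"gripper":1}
    - {"travel":[0,-0.0015,0],"twist":[0,0,0],"gripper":1}

```text
time: 22.6
tcp_pos: [0.5506, 0.1079, 0.097]
orientation: [[0.996, -0.087, -0.005], [-0.087, -0.996, -0.001], [-0.005, 0.001, -1.0]]
contact_force: [-0.7, -5.2, 0.5]
opening: 0.008
gripper_force: 2.9
```

Run:
```python
from h import *
s=sense();print(cr(s["tcp_pos"]),s["contact_force"],s["qpos"])
go(C([0,.05,.16]),RE); go(C([0,-.048,.12]),RE); go(C([0,-.048,.0175]),RE)
```

```text
[-0.00061929  0.1278783   0.0970408 ] [-0.67995201 -5.20879955  0.49836956] [ 5.33777574e-02  1.97412006e-01  1.80140452e+00 -6.17192406e-04
  1.14766017e+00  1.71165089e+00]
travel [0.0003, 0.078, -0.0629] twist [0.0012, 0.0048, 0.0008]
travel [0.0004, 0.1759, -0.0227] twist [0.0012, 0.0048, 0.0008]
travel [0.0009, 0.1758, 0.0798] twist [0.0012, 0.0048, 0.0008]
```

The left end is at its stop (force rose to 5 N with little motion). Now the right end, with the crate centre nudged +2 mm in y.

Call:
play_rows:
  targets:
    - {"travel":[0,0.03,-0.01],"twist":[0,0,0],"gripper":1}
    - {"travel":[0,0.07,-0.03],"twist":[0,0,0],"gripper":1}
    - {"travel":[0,0.11,-0.03],"twist":[0,0,0],"gripper":0.2}
    - {"travel":[0,0.15,-0.03],"twist":[0,0.005,0],"gripper":0.2}
    - {"travel":[0,0.174,-0.03],"twist":[0,0.005,0],"gripper":0.2}
    - {"travel":[0,0.174,-0.03],"twist":[0,0.005,0],"gripper":0.2}
    - {"travel":[0,0.174,-0.03],"twist":[0,0.005,0],"gripper":0.2}

```text
time: 23.3
tcp_pos: [0.5359, -0.0644, 0.1272]
orientation: [[0.996, -0.089, 0.001], [-0.089, -0.996, 0.001], [0.001, -0.001, -1.0]]
contact_force: [0.4, 1.0, -0.1]
opening: 0.355
gripper_force: 0.0
```

```bash
sed -i 's/C=crate(.540,-.0195/C=crate(.540,-.0175/' h.py
python3 - <<'E'
from h import *
s=sense();print(cr(s["tcp_pos"]),s["opening"]*87,s["qpos"]);go(C([0,-.048,.0175]),RE)
E
```

```text
[ 5.09391519e-05 -4.71175926e-02  1.27184476e-01] 30.886593456038856 [-2.66784849e-01  1.06603524e-01  1.84154190e+00  1.64088701e-03
  1.19261505e+00  1.39217851e+00]
travel [-0.0002, 0.001, 0.1097] twist [-0.0014, -0.0011, -0.0008]
```

Call:
play_rows:
  targets:
    - {"travel":[0,0.001,0.03],"twist":[0,0,0],"gripper":0.2}
    - {"travel":[0,0.001,0.06],"twist":[0,0,0],"gripper":0.2}
    - {"travel":[0,0.001,0.075],"twist":[0,0,0],"gripper":0.2}
    - {"travel":[0,0.001,0.09],"twist":[0,0,0],"gripper":0.2}
    - {"travel":[0,0.001,0.1],"twist":[0,0,0],"gripper":0.2}
    - {"travel":[0,0.001,0.109],"twist":[0,0,0],"gripper":0.2}
    - {"travel":[0,0.001,0.109],"twist":[0,0,0],"gripper":0.2}

```text
time: 24.0
tcp_pos: [0.5351, -0.0651, 0.0171]
orientation: [[0.996, -0.087, -0.001], [-0.087, -0.996, 0.001], [-0.001, -0.001, -1.0]]
contact_force: [0.4, -0.8, -0.7]
opening: 0.4
gripper_force: 0.0
```

Call:
play_rows:
  targets:
    - {"travel":[0,0,0],"twist":[0,0,0],"gripper":1}
    - {"travel":[0,0,0],"twist":[0,0,0],"gripper":1}
    - {"travel":[0,0,0],"twist":[0,0,0],"gripper":1}
    - {"travel":[0,0,0],"twist":[0,0,0],"gripper":1}
  squeeze: 15

```text
time: 24.4
tcp_pos: [0.5363, -0.0664, 0.0188]
orientation: [[0.996, -0.087, 0.002], [-0.087, -0.996, -0.001], [0.002, 0.001, -1.0]]
contact_force: [-1.1, -4.5, 1.3]
opening: 0.183
gripper_force: 15.0
```

Run:
```python
from h import *
s=sense();print(cr(s["tcp_pos"]),s["opening"]*87,s["qpos"],s["contact_force"]);arcE(-1,8,.1)
```

```text
[ 0.0005859  -0.04908156  0.01883733] 15.957132395446973 [-2.68801214e-01  2.62907473e-01  1.89507053e+00 -8.31184055e-04
  9.81411101e-01  1.38962840e+00] [-1.1254412  -4.45098645  1.25027559]
[0.0, -0.0004, -0.0095] [0.1, 0, 0]
[0.0, 0.0001, -0.019] [0.2, 0, 0]
[0.0, 0.0016, -0.0285] [0.3, 0, 0]
[-0.0, 0.004, -0.0377] [0.4, 0, 0]
[-0.0, 0.0073, -0.0466] [0.5, 0, 0]
[-0.0, 0.0115, -0.0552] [0.6, 0, 0]
[0.0, 0.0165, -0.0633] [0.7, 0, 0]
[-0.0, 0.0223, -0.0708] [0.8, 0, 0]
```

Call:
play_rows:
  targets:
    - {"travel":[0,-0.0004,-0.0095],"twist":[0.1,0,0],"gripper":1}
    - {"travel":[0,0,-0.019],"twist":[0.2,0,0],"gripper":1}
    - {"travel":[0,0.0016,-0.0285],"twist":[0.3,0,0],"gripper":1}
    - {"travel":[0,0.004,-0.0377],"twist":[0.4,0,0],"gripper":1}
    - {"travel":[0,0.0073,-0.0466],"twist":[0.5,0,0],"gripper":1}
    - {"travel":[0,0.0115,-0.0552],"twist":[0.6,0,0],"gripper":1}

```text
time: 25.0
tcp_pos: [0.5342, -0.0758, 0.0744]
orientation: [[0.996, -0.071, 0.049], [-0.086, -0.818, 0.568], [0.0, -0.57, -0.821]]
contact_force: [-2.3, 4.3, -0.5]
opening: 0.174
gripper_force: 15.0
```

Run:
```python
from h import *
s=sense();print(cr(s["tcp_pos"]),s["opening"]*87,s["qpos"],s["contact_force"]);arcE(-1,2,.1)
```

```text
[-0.0006457  -0.05860842  0.07443446] 15.178800847504142 [-0.61698511  0.36238546  1.77937573  0.52638194  1.36820549  0.83391354] [-2.34125726  4.25893259 -0.53521282]
[-0.0, -0.0006, -0.0097] [0.1, 0, 0]
[0.0, -0.0002, -0.0194] [0.2, 0, 0]
```

Call:
play_rows:
  targets:
    - {"travel":[0,-0.0006,-0.0097],"twist":[0.1,0,0],"gripper":1}
    - {"travel":[0,-0.0002,-0.0194],"twist":[0.2,0,0],"gripper":1}
    - {"travel":[0,-0.0002,-0.0194],"twist":[0.2,0,0],"gripper":0.2}
    - {"travel":[0,-0.0002,-0.0194],"twist":[0.2,0,0],"gripper":0.2}
    - {"travel":[0,-0.0002,-0.0194],"twist":[0.2,0,0],"gripper":0.2}

```text
time: 25.5
tcp_pos: [0.5338, -0.0878, 0.0893]
orientation: [[0.996, -0.06, 0.063], [-0.087, -0.695, 0.714], [0.001, -0.717, -0.697]]
contact_force: [0.6, 0.5, 1.0]
opening: 0.356
gripper_force: 0.0
```

Run:
```python
from h import *
s=sense();print(cr(s["tcp_pos"]),s["contact_force"],s["opening"]*87,s["qpos"],s["orientation"][:,2], s["orientation"].T@[0,0,1])
R=RE@Ro.from_rotvec([-.3,0,0]).as_matrix()
go(C([0,.01,.22]),R)
```

```text
[ 2.71442632e-05 -7.05652821e-02  8.92865241e-02] [0.63272669 0.46268854 0.9605592 ] 30.962171934865587 [-0.70480062  0.45942797  1.70969895  0.62551111  1.52051668  0.73971105] [ 0.06311144  0.71400012 -0.69729533] [ 0.00085215 -0.71678344 -0.69729533]
travel [0.0001, -0.1499, -0.0334] twist [-1.0992, -0.0007, 0.0009]
```

Call:
play_rows:
  targets:
    - {"travel":[0,0,-0.02],"twist":[0,0,0],"gripper":0.2}
    - {"travel":[0,0,-0.045],"twist":[0,0,0],"gripper":0.2}
    - {"travel":[0,-0.03,-0.08],"twist":[-0.15,0,0],"gripper":0.2}
    - {"travel":[0,-0.07,-0.09],"twist":[-0.3,0,0],"gripper":1}
    - {"travel":[0,-0.11,-0.07],"twist":[-0.45,0,0],"gripper":1}
    - {"travel":[0,-0.15,-0.034],"twist":[-0.6,0,0],"gripper":1}
    - {"travel":[0,-0.15,-0.034],"twist":[-0.75,0,0],"gripper":1}
    - {"travel":[0,-0.15,-0.034],"twist":[-0.9,0,0],"gripper":1}
    - {"travel":[0,-0.15,-0.034],"twist":[-1.05,0,0],"gripper":1}
    - {"travel":[0,-0.15,-0.034],"twist":[-1.1,0,0],"gripper":1}

```text
time: 26.5
tcp_pos: [0.5409, -0.0047, 0.2217]
orientation: [[0.997, -0.079, -0.021], [-0.081, -0.951, -0.298], [0.004, 0.299, -0.954]]
contact_force: [0.0, 0.2, -1.1]
opening: 0.009
gripper_force: 0.0
```

Run:
```python
from h import *
s=sense();print(cr(s["tcp_pos"]),s["contact_force"],s["opening"]*87)
for th,y,z in((.3,.02,.2),(.3,.035,.085),(.3,.06,.086),(.3,.08,.09),(.3,.095,.096)):
  go(C([0,-y,z]),RE@Ro.from_rotvec([-th,0,0]).as_matrix())
```

```text
[-0.00026078  0.01282224  0.22166812] [ 0.00304096  0.15388194 -1.12270203] 0.7714491359498014
travel [-0.0, 0.0248, 0.0305] twist [0.0037, -0.0053, 0.0051]
travel [-0.0005, 0.0048, 0.1447] twist [0.0037, -0.0053, 0.0051]
travel [-0.0007, 0.0289, 0.1512] twist [0.0037, -0.0053, 0.0051]
travel [-0.0008, 0.0492, 0.1534] twist [0.0037, -0.0053, 0.0051]
travel [-0.0009, 0.0653, 0.1522] twist [0.0037, -0.0053, 0.0051]
```

Call:
play_rows:
  targets:
    - {"travel":[0,0.02,0.04],"twist":[0,-0.005,0.005],"gripper":1}
    - {"travel":[0,0.02,0.08],"twist":[0,-0.005,0.005],"gripper":1}
    - {"travel":[0,0.012,0.12],"twist":[0,-0.005,0.005],"gripper":1}
    - {"travel":[-0.0005,0.005,0.144],"twist":[0,-0.005,0.005],"gripper":1}
    - {"travel":[-0.0005,0.005,0.144],"twist":[0,-0.005,0.005],"gripper":1}
    - {"travel":[-0.0005,0.02,0.149],"twist":[0,-0.005,0.005],"gripper":1}
    - {"travel":[-0.0005,0.03,0.151],"twist":[0,-0.005,0.005],"gripper":1}
    - {"travel":[-0.0005,0.04,0.152],"twist":[0,-0.005,0.005],"gripper":1}
    - {"travel":[-0.0005,0.05,0.153],"twist":[0,-0.005,0.005],"gripper":1}
    - {"travel":[-0.0005,0.06,0.152],"twist":[0,-0.005,0.005],"gripper":1}

```text
time: 27.5
tcp_pos: [0.5318, -0.1107, 0.0944]
orientation: [[0.996, -0.089, -0.028], [-0.094, -0.951, -0.294], [-0.001, 0.295, -0.955]]
contact_force: [0.8, 3.1, 1.6]
opening: 0.001
gripper_force: 1.1
```

Run:
```python
from h import *
s=sense();print(cr(s["tcp_pos"]),s["contact_force"])
for th,y,z in((.15,.103,.098),(0,.11,.098),(0,.12,.098),(0,.123,.098)):
  go(C([0,-y,z]),RE@Ro.from_rotvec([-th,0,0]).as_matrix())
```

```text
[ 4.60115882e-05 -9.35132809e-02  9.44312766e-02] [0.79693942 3.12389307 1.59849556]
travel [0.0, 0.0101, -0.0006] twist [0.1495, 0.0022, -0.0055]
travel [0.0, 0.0168, 0.0015] twist [0.2995, 0.0017, -0.0056]
travel [0.0001, 0.0264, 0.0044] twist [0.2995, 0.0017, -0.0056]
travel [0.0001, 0.0292, 0.0053] twist [0.2995, 0.0017, -0.0056]
```

Call:
play_rows:
  targets:
    - {"travel":[0,0.006,-0.001],"twist":[0.1,0,0],"gripper":1}
    - {"travel":[0,0.012,0],"twist":[0.2,0,0],"gripper":1}
    - {"travel":[0,0.017,0.0015],"twist":[0.3,0,-0.005],"gripper":1}
    - {"travel":[0,0.022,0.003],"twist":[0.3,0,-0.005],"gripper":1}
    - {"travel":[0,0.026,0.004],"twist":[0.3,0,-0.005],"gripper":1}
    - {"travel":[0,0.029,0.005],"twist":[0.3,0,-0.005],"gripper":1}
    - {"travel":[0,0.029,0.005],"twist":[0.3,0,-0.005],"gripper":1}

```text
time: 28.2
tcp_pos: [0.5281, -0.1384, 0.0965]
orientation: [[0.996, -0.088, -0.005], [-0.088, -0.996, -0.0], [-0.005, 0.001, -1.0]]
contact_force: [-0.1, 0.3, 0.5]
opening: 0.003
gripper_force: 0.0
```

Call:
play_rows:
  targets:
    - {"travel":[0,0.0015,0],"twist":[0,0,0],"gripper":1}
    - {"travel":[0,0.0015,0],"twist":[0,0,0],"gripper":1}

```text
time: 28.4
tcp_pos: [0.528, -0.1394, 0.0964]
orientation: [[0.996, -0.087, -0.005], [-0.087, -0.996, 0.001], [-0.005, -0.0, -1.0]]
contact_force: [-0.2, 1.4, -0.3]
opening: 0.003
gripper_force: 0.4
```

Call:
play_rows:
  targets:
    - {"travel":[0,0.0015,0],"twist":[0,0,0],"gripper":1}
    - {"travel":[0,0.0015,0],"twist":[0,0,0],"gripper":1}

```text
time: 28.6
tcp_pos: [0.528, -0.1414, 0.0967]
orientation: [[0.996, -0.088, -0.004], [-0.088, -0.996, 0.001], [-0.004, -0.001, -1.0]]
contact_force: [-0.0, 0.7, -0.4]
opening: 0.006
gripper_force: 0.5
```

Call:
play_rows:
  targets:
    - {"travel":[0,0.0015,0],"twist":[0,0,0],"gripper":1}
    - {"travel":[0,0.0015,0],"twist":[0,0,0],"gripper":1}

```text
time: 28.8
tcp_pos: [0.528, -0.1433, 0.0968]
orientation: [[0.996, -0.089, -0.004], [-0.089, -0.996, 0.001], [-0.004, -0.0, -1.0]]
contact_force: [0.7, 0.7, -0.9]
opening: 0.008
gripper_force: 0.4
```

Run:
```python
from h import *
s=sense();print(cr(s["tcp_pos"]),s["contact_force"])
```

```text
[-0.00091178 -0.12638818  0.09681092] [ 0.67680945  0.69470091 -0.89399597]
```

Call:
play_rows:
  targets:
    - {"travel":[0,0.0015,0],"twist":[0,0,0],"gripper":1}
    - {"travel":[0,0.0015,0],"twist":[0,0,0],"gripper":1}

```text
time: 29.0
tcp_pos: [0.5279, -0.1444, 0.0968]
orientation: [[0.996, -0.089, -0.004], [-0.089, -0.996, 0.002], [-0.004, -0.001, -1.0]]
contact_force: [-0.3, 4.0, 0.8]
opening: 0.006
gripper_force: 1.7
```

Call:
play_rows:
  targets:
    - {"travel":[0,0.0015,0],"twist":[0,0,0],"gripper":1}
    - {"travel":[0,0.0015,0],"twist":[0,0,0],"gripper":1}

```text
time: 29.2
tcp_pos: [0.5278, -0.1452, 0.0968]
orientation: [[0.996, -0.088, -0.004], [-0.088, -0.996, 0.003], [-0.004, -0.002, -1.0]]
contact_force: [0.9, 6.3, 0.8]
opening: 0.007
gripper_force: 3.2
```

Call:
play_rows:
  targets:
    - {"travel":[0,0.0015,0],"twist":[0,0,0],"gripper":1}
    - {"travel":[0,0.0015,0],"twist":[0,0,0],"gripper":1}

```text
time: 29.4
tcp_pos: [0.5278, -0.1465, 0.0968]
orientation: [[0.996, -0.088, -0.003], [-0.088, -0.996, 0.003], [-0.004, -0.003, -1.0]]
contact_force: [0.9, 7.1, 0.9]
opening: 0.002
gripper_force: 3.4
```

Run:
```python
from h import *
s=sense();print(cr(s["tcp_pos"]),s["contact_force"])
```

```text
[-0.00081738 -0.1295999   0.09683325] [0.92668923 7.13534351 0.92550532]
```

The right end is at its stop as well. I'll retreat upward, check all four walls and fix the bottle position.

Call:
play_rows:
  targets:
    - {"travel":[0,-0.03,0],"twist":[0,0,0],"gripper":1}
    - {"travel":[0,-0.06,-0.045],"twist":[0,0,0],"gripper":1}
    - {"travel":[0,-0.1,-0.09],"twist":[0,0,-0.15],"gripper":-0.7}
    - {"travel":[0,-0.14,-0.13],"twist":[0,0,-0.3],"gripper":-0.7}
    - {"travel":[0,-0.19,-0.15],"twist":[0,0,-0.45],"gripper":-0.7}
    - {"travel":[0.0,-0.24,-0.15],"twist":[0,0,-0.6],"gripper":-0.7}
    - {"travel":[0.0,-0.29,-0.15],"twist":[0,0,-0.75],"gripper":-0.7}
    - {"travel":[0,-0.34,-0.15],"twist":[0,0,-0.9],"gripper":-0.7}
    - {"travel":[0,-0.39,-0.15],"twist":[0,0,-1.05],"gripper":-0.7}
    - {"travel":[0,-0.42,-0.15],"twist":[0,0,-1.2],"gripper":-0.7}

```text
time: 30.4
tcp_pos: [0.5658, 0.271, 0.2476]
orientation: [[0.438, 0.899, -0.002], [0.899, -0.438, 0.0], [-0.0, -0.002, -1.0]]
contact_force: [1.5, -0.2, 0.7]
opening: 0.644
gripper_force: 0.0
```

Run:
```python
from h import *
s=sense();print(s["tcp_pos"],s["qpos"],s["opening"])
T=camera("top");S=camera("scene")
for z in(.134,.139,.144): print(onz(T,(139.4,227.9),z).round(4),onz(S,(483.8,272.1),z).round(4))
a=cv2.resize(T["pixels"][185:345,230:420],(475,400),interpolation=cv2.INTER_CUBIC)
b=cv2.resize(S["pixels"][170:320,225:400],(466,400),interpolation=cv2.INTER_CUBIC)[:,:]
im=np.hstack([a,b]);im=cv2.resize(im,(800,int(400*800/im.shape[1])))
cv2.imwrite("pics/w6.png",cv2.convertScaleAbs(im,alpha=1.5))
go([.593,.356,.2],down(YAW)); go([.593,.356,.117],down(YAW))
```

```text
[0.56579575 0.27101865 0.24762056] [3.20590420e-01 2.12076051e-01 1.48916410e+00 9.19996664e-04
 1.44179762e+00 7.73969864e-01] 0.6444269099597991
[0.5942 0.3531 0.134 ] [0.5961 0.3566 0.134 ]
[0.5929 0.3512 0.139 ] [0.5998 0.3552 0.139 ]
[0.5917 0.3492 0.144 ] [0.6035 0.3537 0.144 ]
travel [0.0852, -0.0098, 0.047] twist [-0.0034, -0.0019, -0.3618]
travel [0.0851, -0.0095, 0.13] twist [-0.0034, -0.0019, -0.3618]
```

View pics/w6.png

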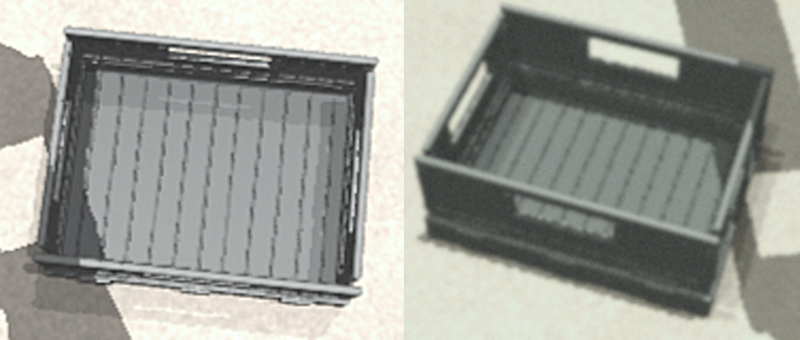

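All four walls stand: in the left half the rims run through (70,35), (372,62), (355,290) and (42,262), and the scene half agrees. Now the bottle, at about (0.595, 0.354).

Call:
play_rows:
  targets:
    - {"travel":[0.08,-0.007,0.02],"twist":[0,0,-0.15],"gripper":-0.7}
    - {"travel":[0.084,-0.007,0.04],"twist":[0,0,-0.3],"gripper":-0.7}
    - {"travel":[0.084,-0.007,0.047],"twist":[0,0,-0.362],"gripper":-0.7}
    - {"travel":[0.084,-0.007,0.047],"twist":[0,0,-0.362],"gripper":-0.7}
    - {"travel":[0.084,-0.007,0.047],"twist":[0,0,-0.362],"gripper":-0.7}
    - {"travel":[0.084,-0.007,0.047],"twist":[0,0,-0.362],"gripper":-0.7}

```text
time: 31.1
tcp_pos: [0.5971, 0.3471, 0.202]
orientation: [[0.1, 0.995, -0.001], [0.995, -0.1, 0.002], [0.002, -0.001, -1.0]]
contact_force: [0.2, 0.3, -0.4]
opening: 0.844
gripper_force: 0.0
```

Run:
```python
from h import *
s=sense();print(s["tcp_pos"],s["qpos"],s["opening"]*87)
go([.595,.354,.117],down(YAW))
```

```text
[0.59707761 0.34708939 0.20195287] [0.41159016 0.38880509 1.35775762 0.00187122 1.39519656 0.51132416] 73.40326284113848
travel [0.0065, -0.0027, 0.085] twist [-0.001, -0.0015, -0.0121]
```

Call:
play_rows:
  targets:
    - {"travel":[0.0065,-0.0027,0.02],"twist":[0,0,-0.012],"gripper":-0.7}
    - {"travel":[0.0065,-0.0027,0.045],"twist":[0,0,-0.012],"gripper":-0.7}
    - {"travel":[0.0065,-0.0027,0.065],"twist":[0,0,-0.012],"gripper":-0.7}
    - {"travel":[0.0065,-0.0027,0.077],"twist":[0,0,-0.012],"gripper":-0.7}
    - {"travel":[0.0065,-0.0027,0.085],"twist":[0,0,-0.012],"gripper":-0.7}
    - {"travel":[0.0065,-0.0027,0.085],"twist":[0,0,-0.012],"gripper":-0.7}

```text
time: 31.7
tcp_pos: [0.5937, 0.3541, 0.1149]
orientation: [[0.086, 0.996, -0.004], [0.996, -0.086, 0.001], [0.0, -0.004, -1.0]]
contact_force: [-0.7, -0.4, 1.0]
opening: 0.854
gripper_force: 0.0
```

Call:
play_rows:
  targets:
    - {"travel":[0,0,0],"twist":[0,0,0],"gripper":0}
    - {"travel":[0,0,0],"twist":[0,0,0],"gripper":0.1}
    - {"travel":[0,0,0],"twist":[0,0,0],"gripper":0.3}
    - {"travel":[0,0,0],"twist":[0,0,0],"gripper":0.5}
    - {"travel":[0,0,0],"twist":[0,0,0],"gripper":0.7}
    - {"travel":[0,0,0],"twist":[0,0,0],"gripper":1}
    - {"travel":[0,0,0],"twist":[0,0,0],"gripper":1}
  squeeze: 30

```text
time: 32.4
tcp_pos: [0.594, 0.3546, 0.1153]
orientation: [[0.085, 0.996, -0.003], [0.996, -0.085, 0.001], [0.001, -0.003, -1.0]]
contact_force: [0.5, 0.3, 0.9]
opening: 0.451
gripper_force: 30.0
```

Run:
```python
from h import *
s=sense();print(s["tcp_pos"],s["contact_force"],s["opening"]*87)
T=camera("top");S=camera("scene")
a=cv2.resize(T["pixels"][140:350,90:270],(514,600),interpolation=cv2.INTER_CUBIC)
b=cv2.resize(S["pixels"][180:380,400:500],(300,600),interpolation=cv2.INTER_CUBIC)
cv2.imwrite("pics/b7.png",cv2.convertScaleAbs(np.hstack([a,b])[:,:800],alpha=1.7))
```

```text
[0.59400456 0.35464494 0.11533904] [0.49369413 0.30790693 0.91842702] 39.27001872877702
```

The opening is 39 mm, so the grip is on the 40 mm cap and nearly centred. Lifting.

Call:
play_rows:
  targets:
    - {"travel":[0,0,-0.01],"twist":[0,0,0],"gripper":1}
    - {"travel":[0,0,-0.03],"twist":[0,0,0],"gripper":1}
    - {"travel":[0,0,-0.06],"twist":[0,0,0],"gripper":1}
    - {"travel":[0,0,-0.09],"twist":[0,0,0],"gripper":1}
    - {"travel":[0,0,-0.12],"twist":[0,0,0],"gripper":1}
    - {"travel":[0,0,-0.15],"twist":[0,0,0],"gripper":1}
    - {"travel":[0,0,-0.175],"twist":[0,0,0],"gripper":1}
    - {"travel":[0,0,-0.19],"twist":[0,0,0],"gripper":1}
    - {"travel":[0,0,-0.19],"twist":[0,0,0],"gripper":1}

```text
time: 33.4
tcp_pos: [0.5951, 0.3548, 0.3077]
orientation: [[0.085, 0.996, -0.0], [0.996, -0.085, 0.002], [0.002, -0.0, -1.0]]
contact_force: [1.5, 1.2, -5.4]
opening: 0.449
gripper_force: 30.0
```

Run:
```python
from h import *
s=sense();print(s["tcp_pos"],s["contact_force"],s["opening"]*87,s["torque"],C([0,0,0]))
go([.54,-.018,s["tcp_pos"][2]],down(YAW))
```

```text
[0.595101   0.35479938 0.30765699] [ 1.49779614  1.23345591 -5.38888006] 39.0764624866214 [-0.02296979 -0.02981465  0.04049421] [ 0.54   -0.0175  0.    ]
travel [-0.3761, -0.0231, -0.0009] twist [-0.0005, -0.0023, 0.0027]
```

Call:
play_rows:
  targets:
    - {"travel":[-0.01,0,0],"twist":[0,0,0],"gripper":1}
    - {"travel":[-0.03,-0.002,0],"twist":[0,0,0],"gripper":1}
    - {"travel":[-0.06,-0.004,0],"twist":[0,0,0],"gripper":1}
    - {"travel":[-0.1,-0.006,0],"twist":[0,0,0],"gripper":1}
    - {"travel":[-0.14,-0.009,0],"twist":[0,0,0],"gripper":1}
    - {"travel":[-0.18,-0.011,0],"twist":[0,0,0],"gripper":1}
    - {"travel":[-0.22,-0.014,0],"twist":[0,0,0],"gripper":1}
    - {"travel":[-0.26,-0.016,0],"twist":[0,0,0],"gripper":1}
    - {"travel":[-0.3,-0.018,0],"twist":[0,0,0],"gripper":1}
    - {"travel":[-0.33,-0.02,0],"twist":[0,0,0],"gripper":1}

```text
time: 34.4
tcp_pos: [0.5442, 0.0245, 0.3022]
orientation: [[0.087, 0.996, -0.008], [0.996, -0.087, -0.0], [-0.001, -0.008, -1.0]]
contact_force: [1.1, -0.2, -4.1]
opening: 0.45
gripper_force: 30.0
```

Call:
play_rows:
  targets:
    - {"travel":[-0.025,-0.002,0],"twist":[0,0,0],"gripper":1}
    - {"travel":[-0.04,-0.003,0],"twist":[0,0,0],"gripper":1}
    - {"travel":[-0.046,-0.003,0],"twist":[0,0,0],"gripper":1}
    - {"travel":[-0.046,-0.003,0],"twist":[0,0,0],"gripper":1}
    - {"travel":[-0.046,-0.003,0],"twist":[0,0,0],"gripper":1}

```text
time: 34.9
tcp_pos: [0.5394, -0.0173, 0.3045]
orientation: [[0.085, 0.996, -0.004], [0.996, -0.085, 0.002], [0.001, -0.004, -1.0]]
contact_force: [-0.5, 0.8, -3.9]
opening: 0.447
gripper_force: 30.0
```

Run:
```python
from h import *
s=sense();print(s["tcp_pos"],s["contact_force"],s["opening"]*87)
go([.54,-.018,.1235],down(YAW))
```

```text
[ 0.53937897 -0.01731518  0.30451538] [-0.49431665  0.82507955 -3.92718848] 38.878642239889906
travel [-0.0009, 0.0015, 0.181] twist [-0.0043, -0.0013, 0.0032]
```

Lowering to about 10 mm above the floor, then in small steps until the load comes off.

Call:
play_rows:
  targets:
    - {"travel":[0,0,0.02],"twist":[-0.004,0,0],"gripper":1}
    - {"travel":[0,0,0.05],"twist":[-0.004,0,0],"gripper":1}
    - {"travel":[0,0.001,0.08],"twist":[-0.004,0,0],"gripper":1}
    - {"travel":[0,0.001,0.11],"twist":[-0.004,0,0],"gripper":1}
    - {"travel":[0,0.001,0.135],"twist":[-0.004,0,0],"gripper":1}
    - {"travel":[0,0.001,0.155],"twist":[-0.004,0,0],"gripper":1}
    - {"travel":[0,0.001,0.167],"twist":[-0.004,0,0],"gripper":1}
    - {"travel":[0,0.001,0.172],"twist":[-0.004,0,0],"gripper":1}
    - {"travel":[0,0.001,0.172],"twist":[-0.004,0,0],"gripper":1}

```text
time: 35.8
tcp_pos: [0.5398, -0.0176, 0.1327]
orientation: [[0.084, 0.996, -0.0], [0.996, -0.084, 0.001], [0.001, -0.0, -1.0]]
contact_force: [0.3, 0.3, -4.5]
opening: 0.453
gripper_force: 30.0
```

Call:
play_rows:
  targets:
    - {"travel":[0,0,0.002],"twist":[0,0,0],"gripper":1}
    - {"travel":[0,0,0.004],"twist":[0,0,0],"gripper":1}
    - {"travel":[0,0,0.006],"twist":[0,0,0],"gripper":1}
    - {"travel":[0,0,0.006],"twist":[0,0,0],"gripper":1}

```text
time: 36.2
tcp_pos: [0.5398, -0.0182, 0.127]
orientation: [[0.085, 0.996, 0.0], [0.996, -0.085, 0.0], [0.0, 0.0, -1.0]]
contact_force: [0.3, -0.3, -4.7]
opening: 0.448
gripper_force: 30.0
```

Call:
play_rows:
  targets:
    - {"travel":[0,0,0.001],"twist":[0,0,0],"gripper":1}
    - {"travel":[0,0,0.002],"twist":[0,0,0],"gripper":1}
    - {"travel":[0,0,0.002],"twist":[0,0,0],"gripper":1}

```text
time: 36.5
tcp_pos: [0.5397, -0.0182, 0.1248]
orientation: [[0.085, 0.996, 0.0], [0.996, -0.085, 0.001], [0.001, 0.0, -1.0]]
contact_force: [-0.3, -0.6, -4.5]
opening: 0.447
gripper_force: 30.0
```

Call:
play_rows:
  targets:
    - {"travel":[0,0,0.001],"twist":[0,0,0],"gripper":1}
    - {"travel":[0,0,0.0015],"twist":[0,0,0],"gripper":1}
    - {"travel":[0,0,0.0015],"twist":[0,0,0],"gripper":1}

```text
time: 36.8
tcp_pos: [0.5398, -0.0182, 0.1234]
orientation: [[0.085, 0.996, 0.0], [0.996, -0.085, 0.0], [0.0, 0.0, -1.0]]
contact_force: [-0.2, 0.4, -5.5]
opening: 0.449
gripper_force: 30.0
```

Call:
play_rows:
  targets:
    - {"travel":[0,0,0.0005],"twist":[0,0,0],"gripper":1}
    - {"travel":[0,0,0.001],"twist":[0,0,0],"gripper":1}
    - {"travel":[0,0,0.001],"twist":[0,0,0],"gripper":1}

```text
time: 37.1
tcp_pos: [0.5403, -0.0183, 0.1233]
orientation: [[0.085, 0.996, 0.001], [0.996, -0.085, 0.0], [0.0, 0.001, -1.0]]
contact_force: [-1.5, -0.5, 1.1]
opening: 0.445
gripper_force: 30.0
```

The floor now carries the bottle: the vertical force went from -5.5 to +1.1 N at the expected height. Releasing and lifting away.

Call:
play_rows:
  targets:
    - {"travel":[0,0,0],"twist":[0,0,0],"gripper":-0.1}
    - {"travel":[0,0,0],"twist":[0,0,0],"gripper":-0.5}
    - {"travel":[0,0,0],"twist":[0,0,0],"gripper":-0.6}
    - {"travel":[0,0,0],"twist":[0,0,0],"gripper":-0.6}
    - {"travel":[0,0,-0.015],"twist":[0,0,0],"gripper":-0.6}
    - {"travel":[0,0,-0.045],"twist":[0,0,0],"gripper":-0.6}
    - {"travel":[0,0,-0.09],"twist":[0,0,0],"gripper":-0.6}
    - {"travel":[0,0,-0.13],"twist":[0,0,0],"gripper":-0.6}
    - {"travel":[0.05,0,-0.15],"twist":[0,0,0],"gripper":-0.6}
    - {"travel":[0.1,0,-0.15],"twist":[0,0,0],"gripper":-0.6}

```text
time: 38.1
tcp_pos: [0.5504, 0.0775, 0.2786]
orientation: [[0.089, 0.996, 0.01], [0.996, -0.089, 0.0], [0.001, 0.009, -1.0]]
contact_force: [0.2, 0.8, 0.1]
opening: 0.799
gripper_force: 0.0
```

Call:
play_rows:
  targets:
    - {"travel":[0.05,0,0],"twist":[0,0,0],"gripper":-0.6}
    - {"travel":[0.1,0,0],"twist":[0,0,0],"gripper":-0.6}
    - {"travel":[0.15,-0.03,0],"twist":[0,0,0],"gripper":-0.6}
    - {"travel":[0.2,-0.06,0],"twist":[0,0,0],"gripper":-0.6}
    - {"travel":[0.25,-0.09,0],"twist":[0,0,0],"gripper":-0.6}
    - {"travel":[0.25,-0.09,0],"twist":[0,0,0],"gripper":-0.6}
    - {"travel":[0.25,-0.09,0],"twist":[0,0,0],"gripper":-0.6}

```text
time: 38.8
tcp_pos: [0.4778, 0.3378, 0.2738]
orientation: [[0.081, 0.997, 0.001], [0.997, -0.081, 0.002], [0.002, 0.001, -1.0]]
contact_force: [0.2, -0.7, 0.3]
opening: 0.8
gripper_force: 0.0
```

Run:
```python
from h import *
s=sense();print(s["tcp_pos"],s["contact_force"])
T=camera("top");S=camera("scene")
a=cv2.resize(T["pixels"][130:370,110:540],(800,447))
b=cv2.resize(S["pixels"][120:380,130:500],(800,562))
im=np.hstack([cv2.resize(a,(400,224)),cv2.resize(b,(400,281))[:224]])
im=np.vstack([cv2.resize(T["pixels"][140:350,110:530],(600,300)),cv2.resize(S["pixels"][150:370,150:500],(600,300))])
cv2.imwrite("pics/final.png",cv2.convertScaleAbs(im,alpha=1.6))
```

```text
[0.47775107 0.33777002 0.27379208] [ 0.15871261 -0.68161292  0.29617631]
```

View pics/final.png

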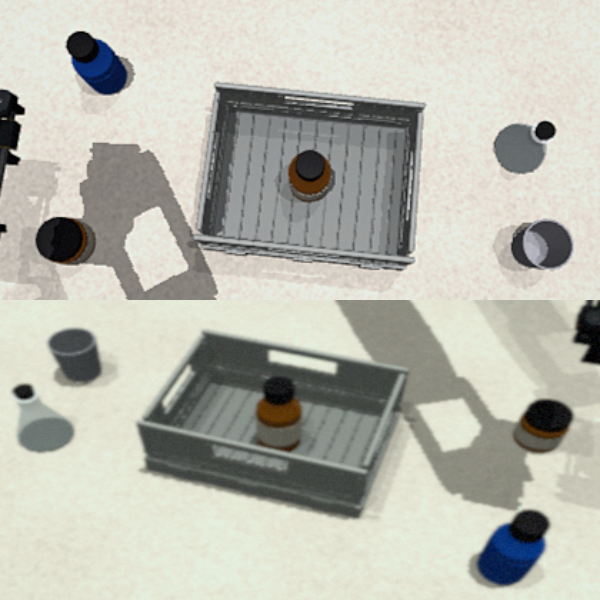

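The bottle stands upright at the crate's centre (top half (310,175), lower half (280,415)). All four walls are up, and the jar, flask, beaker and blue bottle are where they were. Handing in.

```bash
python3 -c "
from plant import hand_in; print(hand_in())"
```

```text
the job is handed in; nothing more can be done
None
```

The job is handed in: all four crate walls were raised (sides first, then ends), and the amber bottle was set down upright at the crate's centre; the final picture shows the walls up and the other vessels where they were.

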